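# Lock the reference tiles away in the combination locker

## Robot

A 7-joint arm with a two-finger parallel gripper is mounted at the origin on a cart in front of the work surface, level with it; the furniture and walls round the work are solid. World frame = base frame: x ahead of the robot, y to its left, z up, the work surface at z = 0. Lengths are in m, angles in degrees, forces in N, time in s.
With the tool pointing down it reaches from about 0.4 to 0.875 m from the base axis. Payload 19.3 kg.
Tool frame: the origin (TCP) lies midway between the tips of the shut fingers; the grasp point (between the pads) lies 19 mm behind it; z points along the fingers, x is the direction in which the jaws open and shut, and the axes are right-handed (so a half turn about z gives the same grasp; the last joint's range is limited). The gripper opens to 85 mm and grips with 20 to 120 N. Pads are 22 mm wide; open, the fingers measure 114 mm over their backs; the gripper's body (76 mm by 85 mm) begins 54 mm behind the grasp point. The pads swing forward as they close: fully open they stand 13 mm farther back than shut.
Start: joints at [-4.022, 29.874, -2.08, 91.645, 1.215, 58.505, -6.463], TCP at [0.625, -0, 0.231] pointing down, gripper open.
Joint ranges: [-166.77, 166.77], [-17.47, 122.26], [-85.68, 81.53], [9.62, 139.38], [-72.42, 252.41], [9.2, 110.78], [-144.41, 144.41]. Speed limits (degrees/s): [108.29, 108.29, 136.94, 136.94, 172.46, 172.46, 172.46].

## Interface

Orientations are given as a 3x3 rotation matrix whose columns are the frame's x, y, z axes.
In Python, from workcell import ctrl gives the robot as it stands. The module is installed in compiled form; this text tells all that it offers.
- The arm moves only by the shell command python3 -m handwheel 'ROWS' [FORCE]. ROWS is a JSON object of lists of equal length, an entry for each row: "offset": the shift along the world's x, y, z in mm, a list of three; "twist": the turn, a rotation vector about the world's x, y, z in degrees, a list of three; "jaw": the opening, from 0 (shut) to 1 (fully open). In form: {"offset": [[x, y, z], ...], "twist": [[rx, ry, rz], ...], "jaw": [jaw, ...]}. A call has 1 to 8 rows; each row shifts and turns the pose as measured when the row begins; what a row does not reach is not made up. A row lasts 1/8 s, in which the tool goes at most 62.5 mm and 10.7 degrees, less where a joint would pass 70% of its speed; a pose out of reach is approached as far as the arm can. A call is refused whole if a number of a shift passes 62.5 or a number of a turn 10.7, either way. A call with a gripper value outside its range is refused whole. The fingers move at their own pace and stop on an object; FORCE is the grip in N (left out, the last holds). Time passes only in rows, so rows that do not move let the fingers close. It gives the time, the measured TCP pose, the force and the opening at its end, in the units of the state.
- ctrl.sense(): the state, without advancing time (a new reading comes with each control period).
- ctrl.capture(name): name is "scene" or "top" or "wrist"; returns the picture (400x640x3 uint8, red, green, blue); there is no depth.
- ctrl.camera_info(name): a dict with "vfov" (degrees; the focal length in pixels is half the picture's height over the tangent of half this angle, whatever the lens; pixels are square), "cx", "cy" (the principal point, pixels), "R" (3x3) and "t" (3): a world point X has camera coordinates R X + t; the wrist camera has in their place "tool_from_camera" (4x4, takes a point from camera to tool coordinates, whose origin is the TCP and whose axes are the tool frame's). Camera axes: x right, y down, z forward; pixel columns grow to the right and rows downward; lengths in m; the calibration is good to about 2 mm. A picture is of the moment at which its call begins: read the wrist's pose just before it. camera_info takes no time and is no camera call.
- ctrl.close_job(): hands the job in, once; it reports no verdict.
The state is a dict: "t": time; "q": joint angles; "qd": joint speeds; "effort": joint torques, N m; "tool_pos": TCP position; "tool_rot": TCP orientation; "force": force on the tool from outside, world axes, zero at the start; "moment": the same for the moment, N m; "finger_gap": finger opening in m.
Only numpy, scipy, OpenCV 4.12 (cv2) and the standard library are available. Lean on these libraries where they do the work, as an engineer would, in place of code of your own. Each camera call takes 0.05 s, during which the arm holds its last target.

## Task

Set the locker's three dials to the code - left dial to the yellow dot, middle dial to the blue dot, right dial to the red dot - then slide its cover fully back and put every reference tile (small black square holder with a ceramic face) that lies on the bench into the well (the cover may be open only while the code is set). Slide the cover fully shut again, then press the keypad's keys one after the other, blue, yellow, red, and last turn the left dial back to its white dot to hide the code. Do not knock or shift the white-capped sample bottle, the blue tin or the dark grey box.

Things in the scene. Friction and masses are not known exactly. Their poses are not given: they have to be found in the camera images.
- locker: fixed grey locker 353 x 236 mm; origin at its underside (3.6 mm over the bench) under the well's centre, x to the back, y left. Its frame, mm: dial deck x -166..-63, top z 22, dial axes at x -118, y 76/0/-76; open well inside x -56..56, y -105..105, floor z 5, wall tops z 45; rear housing x 63..185, top z 41, the cover slides over it; thin guide rails at y +-116 rise to z 54
- well_floor (a point): centre of the well's inner floor, 5 mm above the locker's origin. Beware: the room's fixed spectrophotometer, taller than the locker, stands behind and to the left, from about world x 0.60 m on, y above 0.10 m
- dial_left (a joint): left (+y) dial: rad, 0 with pointer at the white dot, growing clockwise seen from above; dots at 0 white, 1.047 yellow, 2.094 green, 3.142 blue, 4.189 red, 5.236 black; stops at -0.15 and 5.4; friction 0.03 N m, stays where left. Code dot: yellow, 1.047
- dial_middle (a joint): middle dial: rad, 0 with pointer at the white dot, growing clockwise seen from above; dots at 0 white, 1.047 yellow, 2.094 green, 3.142 blue, 4.189 red, 5.236 black; stops at -0.15 and 5.4; friction 0.03 N m, stays where left. Code dot: blue, 3.142
- dial_right (a joint): right (-y) dial: rad, 0 with pointer at the white dot, growing clockwise seen from above; dots at 0 white, 1.047 yellow, 2.094 green, 3.142 blue, 4.189 red, 5.236 black; stops at -0.15 and 5.4; friction 0.03 N m, stays where left. Code dot: red, 4.189
- dial_left_grip (a point): left dial: point on its upright axis, 9 mm below the top of its black grip bar (11 thick, 44 long, 32 mm tall, centred on the axis, on a skirt 52 across, 8 mm high, that rests on the deck). White stripe on top towards the pointer end. At value 0 the bar lies along the locker's x, pointer to +x. Dials 76 mm apart
- dial_middle_grip (a point): middle dial: point on its upright axis, 9 mm below the top of its black grip bar (11 thick, 44 long, 32 mm tall, centred on the axis, on a skirt 52 across, 8 mm high, that rests on the deck). White stripe on top towards the pointer end. At value 0 the bar lies along the locker's x, pointer to +x. Dials 76 mm apart
- dial_right_grip (a point): right dial: point on its upright axis, 9 mm below the top of its black grip bar (11 thick, 44 long, 32 mm tall, centred on the axis, on a skirt 52 across, 8 mm high, that rests on the deck). White stripe on top towards the pointer end. At value 0 the bar lies along the locker's x, pointer to +x. Dials 76 mm apart
- cover (a joint): sliding aluminium cover of the well: number in m, 0 fully shut, 0.118 fully back (end stops at both); slides along the locker's +x to open, needs about 1.5 N plus a little drag with speed, stays where it is left. Underside at z 46 mm, top face at z 51 mm in the locker's frame
- cover_handle (a point): middle of the cover's upright black handle rib: rib 10 mm thick (locker x), 70 mm long (locker y), its top 10 mm above this point and the cover's top face 20 mm below it. At joint 0 it stands at x -46 mm in the locker's frame; it moves with the cover
- keypad: fixed grey keypad with a black face and three keys in a row, 90 mm in x, 185 mm in y, 18 mm high; origin under its centre, y to the left, z up
- key_blue (a joint): blue spring key: number in m, 0 up, 0.006 fully down (5 N); it counts as pressed beyond 0.004 and springs back
- key_yellow (a joint): yellow spring key: number in m, 0 up, 0.006 fully down (5 N); it counts as pressed beyond 0.004 and springs back
- key_red (a joint): red spring key: number in m, 0 up, 0.006 fully down (5 N); it counts as pressed beyond 0.004 and springs back
- key_blue_top (a point): blue key: centre of its top face, 26 mm across; on the keypad at y = -56 mm, x = -10 mm of the keypad's frame, keys 56 mm apart
- key_yellow_top (a point): yellow key: centre of its top face, 26 mm across; on the keypad at y = 0 mm, x = -10 mm of the keypad's frame, keys 56 mm apart
- key_red_top (a point): red key: centre of its top face, 26 mm across; on the keypad at y = 56 mm, x = -10 mm of the keypad's frame, keys 56 mm apart
- tile_1: reference tile for the spectrophotometer: square black holder 36 x 36 x 22 mm with a white ceramic face on top, 80 g, lies face up at the start on a 3.5 mm mat; origin at the centre of its underside, x and y along its sides, z to the face. None in every reading if absent in this run
- tile_2: reference tile for the spectrophotometer: square black holder 36 x 36 x 22 mm with a red-brown ceramic face on top, 80 g, lies face up at the start on a 3.5 mm mat; origin at the centre of its underside, x and y along its sides, z to the face. None in every reading if absent in this run
- tile_3: reference tile for the spectrophotometer: square black holder 36 x 36 x 22 mm with a green ceramic face on top, 80 g, lies face up at the start on a 3.5 mm mat; origin at the centre of its underside, x and y along its sides, z to the face. None in every reading if absent in this run
- tile_4: reference tile for the spectrophotometer: square black holder 36 x 36 x 22 mm with a sand-yellow ceramic face on top, 80 g, lies face up at the start on a 3.5 mm mat; origin at the centre of its underside, x and y along its sides, z to the face. None in every reading if absent in this run
- white_bottle: bystander: clear sample bottle with a white cap, 48 mm diameter, 104 mm tall; origin under its centre; leave it alone
- blue_tin: bystander: round blue tin, 70 mm diameter, 34 mm high; origin under its centre; leave it alone
- grey_box: bystander: dark grey hinged box, 62 x 88 x 34 mm; origin under its centre; leave it alone

How it is judged (in metres and radians):
On the way, in this order (a step that is already met when the one before it is completed fails the run):
1. the three dials stand at the code with the cover still shut (value of joint dial_left between 0.907 and 1.187 rad and value of joint dial_middle between 3.002 and 3.282 rad and value of joint dial_right between 4.049 and 4.329 rad and value of joint cover below 0.015 m), for 0.3 s.
2. the cover is fully back (value of joint cover above 0.105 m), for 0.2 s.
3. every reference tile is in the well and at rest (x of tile_1 in the frame of locker between -0.056 and 0.056 m and y of tile_1 in the frame of locker between -0.105 and 0.105 m and z of tile_1 in the frame of locker between -0.01 and 0.035 m and x of tile_2 in the frame of locker between -0.056 and 0.056 m and y of tile_2 in the frame of locker between -0.105 and 0.105 m and z of tile_2 in the frame of locker between -0.01 and 0.035 m and x of tile_3 in the frame of locker between -0.056 and 0.056 m and y of tile_3 in the frame of locker between -0.105 and 0.105 m and z of tile_3 in the frame of locker between -0.01 and 0.035 m and x of tile_4 in the frame of locker between -0.056 and 0.056 m and y of tile_4 in the frame of locker between -0.105 and 0.105 m and z of tile_4 in the frame of locker between -0.01 and 0.035 m and linear speed of each of tile_1, tile_2, tile_3, tile_4 below 0.05 m/s), for 0.3 s.
4. the cover is shut again over the tiles (value of joint cover below 0.006 m and x of tile_1 in the frame of locker between -0.056 and 0.056 m and y of tile_1 in the frame of locker between -0.105 and 0.105 m and z of tile_1 in the frame of locker between -0.01 and 0.035 m and x of tile_2 in the frame of locker between -0.056 and 0.056 m and y of tile_2 in the frame of locker between -0.105 and 0.105 m and z of tile_2 in the frame of locker between -0.01 and 0.035 m and x of tile_3 in the frame of locker between -0.056 and 0.056 m and y of tile_3 in the frame of locker between -0.105 and 0.105 m and z of tile_3 in the frame of locker between -0.01 and 0.035 m and x of tile_4 in the frame of locker between -0.056 and 0.056 m and y of tile_4 in the frame of locker between -0.105 and 0.105 m and z of tile_4 in the frame of locker between -0.01 and 0.035 m), for 0.3 s.
5. the blue key is pressed alone, cover shut (value of joint cover below 0.006 m and value of joint key_blue above 0.004 m and value of joint each of key_yellow, key_red below 0.002 m), for 0.03 s.
6. the yellow key is pressed alone, cover shut (value of joint cover below 0.006 m and value of joint key_yellow above 0.004 m and value of joint each of key_blue, key_red below 0.002 m), for 0.03 s.
7. the red key is pressed alone, cover shut (value of joint cover below 0.006 m and value of joint key_red above 0.004 m and value of joint each of key_blue, key_yellow below 0.002 m), for 0.03 s.
8. the left dial is back at its white dot (value of joint dial_left between -0.14 and 0.14 rad), for 0.3 s.
At the end, for the whole second after the job is handed in: Every reference tile present is at rest inside the well, the cover shut (within 6 mm), the left dial at its white dot (within 0.14 rad), all keys up. On the way: dials within 0.14 rad of the code, cover back over 105 mm, keys down over 4 mm in order (all of step 4 and all of step 8 and linear speed of each of tile_1, tile_2, tile_3, tile_4 below 0.05 m/s and value of joint each of key_blue, key_yellow, key_red below 0.002 m); the robot touches nothing.
It fails at once if the cover is open (more than 20 mm) while a dial is off its code dot by more than 0.25 rad (value of joint cover above 0.02 m and not (value of joint dial_left between 0.797 and 1.297 rad and value of joint dial_middle between 2.892 and 3.392 rad and value of joint dial_right between 3.939 and 4.439 rad)).
It fails at once if two keys are pressed together (value of joint each of key_blue, key_yellow above 0.004 m or value of joint each of key_yellow, key_red above 0.004 m or value of joint each of key_blue, key_red above 0.004 m).
It fails at once if a bystander is shifted by more than 30 mm or tipped (distance of any of white_bottle, blue_tin, grey_box from where it was at the start of the episode above 0.03 m or angle between any of white_bottle, blue_tin, grey_box's own z axis and vertical above 0.5 rad).
Of tile_1, tile_2, tile_3, tile_4 only 2 to 4 are there at a start; the rules pass over those that are not, and their reading is None.
At some moment in a run one of tile_1, tile_2, tile_3, tile_4 may be knocked a few centimetres aside while the robot is not near it.
Once in a run the grip may slacken for a moment while it holds something.
It also fails if it takes over 210 s, if anything falls off the work surface, if the arm or the gripper's body presses on something with over 40 N, if the wrist force passes 120 N, or if a joint passes its speed limit or range.

## Working session

There is one attempt and no reset: what is moved stays moved. The work goes in short steps, Python scripts to look and compute and a shell command to move; the robot and the scene stay as the last step left them, time stands still between calls to the robot, and variables do not carry over. Pictures are saved under pics/ and viewed, and the job is handed in when it is done.

```bash
ls; mkdir -p pics; python3 - <<'E'
from workcell import ctrl
import cv2,numpy as np
for n in ["scene","top","wrist"]:
    im=ctrl.capture(n); cv2.imwrite(f"pics/{n}0.png",im[:,:,::-1]); i=ctrl.camera_info(n); print(n,{k:np.round(v,4).tolist() for k,v in i.items() if not isinstance(v,str)})
s=ctrl.sense(); print({k:np.round(v,3).tolist() for k,v in s.items()})
E
```

```text
pics
scene {'vfov': 44.374, 'cx': 323.0912, 'cy': 204.9045, 'R': [[-0.3176, -0.9482, 0.0061], [-0.8042, 0.266, -0.5316], [0.5024, -0.1738, -0.847]], 't': [0.1695, 0.4446, 1.3264]}
top {'vfov': 44.1493, 'cx': 309.6565, 'cy': 205.7712, 'R': [[0.3529, -0.9357, -0.0017], [-0.9102, -0.3429, -0.2322], [0.2167, 0.0835, -0.9727]], 't': [-0.1374, 0.5018, 1.5719]}
wrist {'vfov': 58.9758, 'cx': 317.414, 'cy': 200.8694, 'tool_from_camera': [[1.0, 0.0008, 0.0006, 0.0009], [-0.001, 0.9449, 0.3275, -0.0842], [-0.0003, -0.3275, 0.9449, -0.1425], [0.0, 0.0, 0.0, 1.0]]}
{'t': 0.15, 'q': [-4.022, 29.898, -2.081, 91.663, 1.215, 58.506, -6.463], 'qd': [-0.004, 0.072, 0.025, -0.057, 0.029, -0.002, -0.041], 'effort': [0.0, -92.738, 1.98, -37.005, 0.018, 0.006, -0.0], 'tool_pos': [0.625, -0.0, 0.231], 'tool_rot': [[1.0, -0.0, -0.001], [-0.0, -1.0, -0.0], [-0.001, 0.0, -1.0]], 'force': [0.117, -0.586, -0.604], 'moment': [-0.015, 0.029, 0.026], 'finger_gap': 0.085}
```

View pics/scene0.png

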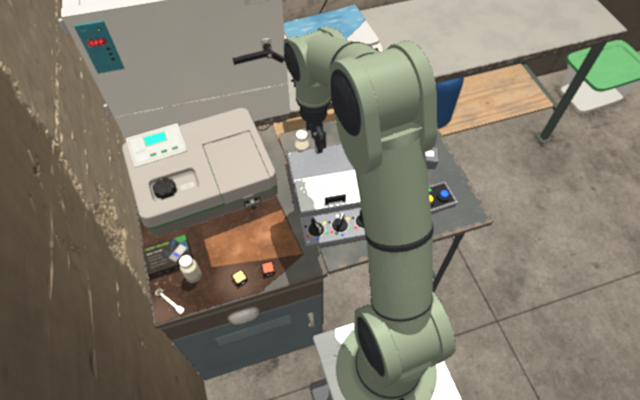

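View pics/top0.png

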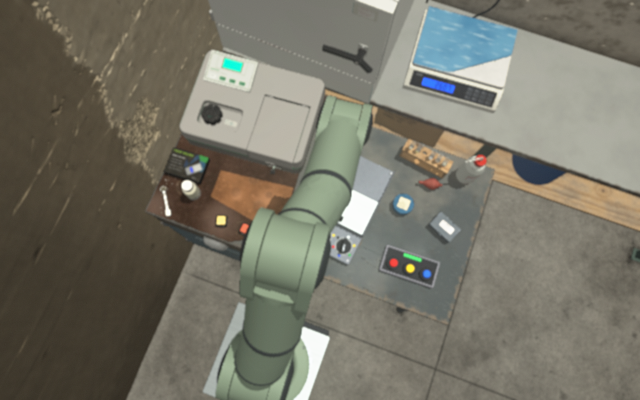

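View pics/wrist0.png

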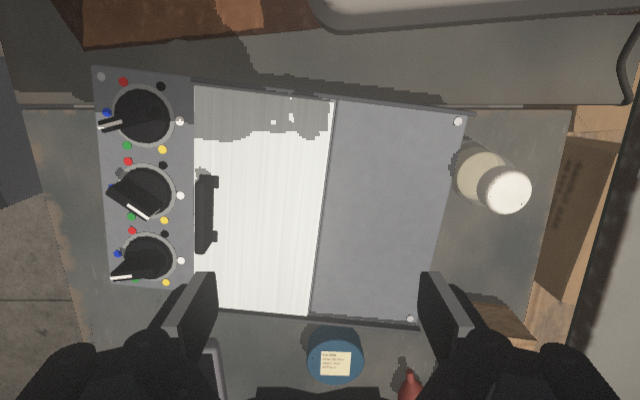

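```bash
cat > h.py <<'E'
from workcell import ctrl
import cv2,numpy as np
def cap(n,f):
    s=ctrl.sense(); im=ctrl.capture(n); cv2.imwrite("pics/"+f,im[:,:,::-1]); np.save("pics/"+f+".npy",np.r_[s['tool_pos'],np.ravel(s['tool_rot'])]); return im,s
def camw(n,s=None):
    """returns origin c and R_cw (cam->world), f,cx,cy"""
    i=ctrl.camera_info(n); f=200/np.tan(np.radians(i['vfov']/2))
    if n!='wrist':
        R=np.array(i['R']);return -R.T@np.array(i['t']),R.T,f,i['cx'],i['cy']
    T=np.array(i['tool_from_camera']);Rt=np.array(s['tool_rot'])
    return Rt@T[:3,3]+np.array(s['tool_pos']),Rt@T[:3,:3],f,i['cx'],i['cy']
def load(f):
    v=np.load("pics/"+f+".npy"); return cv2.imread("pics/"+f),dict(tool_pos=v[:3],tool_rot=v[3:].reshape(3,3))
def ray(n,uv,z,s=None):
    c,R,f,cx,cy=camw(n,s); uv=np.atleast_2d(uv).astype(float)
    d=np.c_[(uv[:,0]-cx)/f,(uv[:,1]-cy)/f,np.ones(len(uv))]@R.T
    return c+d*((z-c[2])/d[:,2])[:,None]
def proj(n,X,s=None):
    c,R,f,cx,cy=camw(n,s); p=(np.atleast_2d(X)-c)@R
    return np.c_[p[:,0]/p[:,2]*f+cx,p[:,1]/p[:,2]*f+cy]
def crop(f,x0,y0,x1,y1,out,k=4):
    im=cv2.imread("pics/"+f)[y0:y1,x0:x1]; cv2.imwrite("pics/"+out,cv2.resize(im,None,fx=k,fy=k,interpolation=cv2.INTER_CUBIC))
E
python3 - <<'E'
from h import *
s=dict(tool_pos=np.array([.625,0,.231]),tool_rot=np.array([[1,0,-.001],[0,-1,0],[-.001,0,-1]],float))
np.save("pics/wrist0.png.npy",np.r_[s['tool_pos'],s['tool_rot'].ravel()])
P=lambda n,uv,z:print(n,np.round(ray('wrist',uv,z,s)[:,:2]*1000,1).tolist())
P('dots L r,k,w,y,g,b',[(123,82),(160,86),(180,121),(162,149),(127,145),(107,112)],.0256)
P('dots M r k w y g',[(128,161),(163,165),(180,195.5),(164,220),(131,216)],.0256)
P('dots R r k w y b',[(132,230),(164,234),(181,261),(166,282),(118,254)],.0256)
P('housing screws',[(458,121),(410,318)],.0446)
P('handle',[(214,178),(214,242)],.0846)
crop("wrist0.png",85,60,235,300,"w0a.png",3)
crop("top0.png",150,140,330,250,"t0a.png",4)
crop("top0.png",330,130,500,320,"t0b.png",3)
crop("scene0.png",130,200,330,320,"s0a.png",4)
E
```

```text
dots L r,k,w,y,g,b [[444.4, 80.8], [478.5, 77.2], [493.1, 45.1], [471.8, 17.8], [437.8, 21.8], [424.2, 53.5]]
dots M r k w y g [[436.0, 5.7], [470.5, 1.6], [483.6, -30.7], [463.1, -58.1], [428.8, -53.6]]
dots R r k w y b [[427.2, -69.7], [460.8, -74.3], [475.0, -107.0], [454.7, -133.8], [406.9, -98.4]]
housing screws [[754.1, 47.5], [729.0, -167.5]]
handle [[538.4, 4.4], [532.8, -55.3]]
```

View pics/w0a.png

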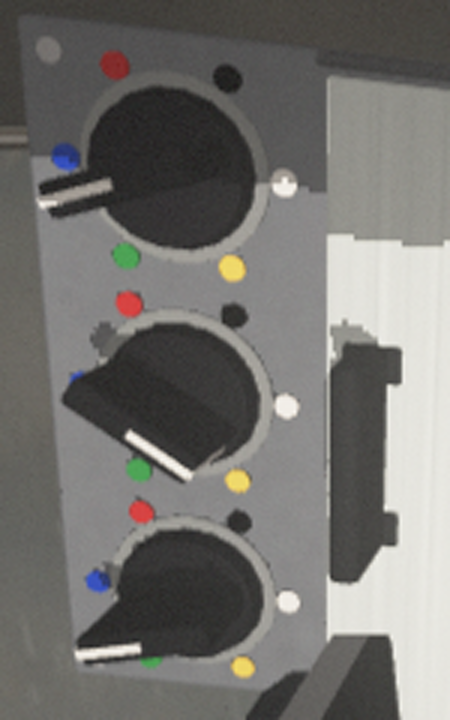

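View pics/t0a.png

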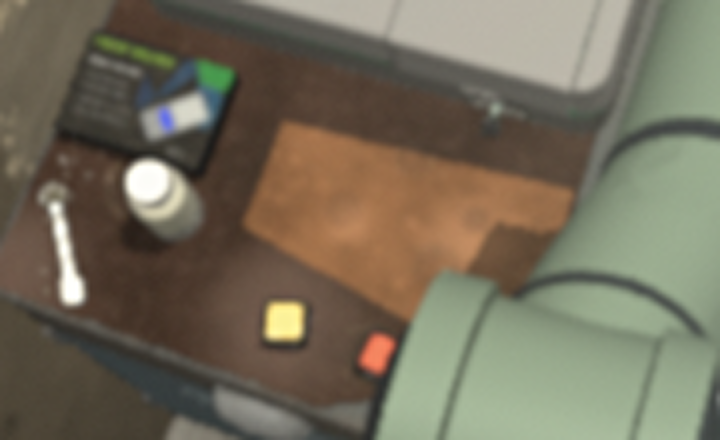

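View pics/t0b.png

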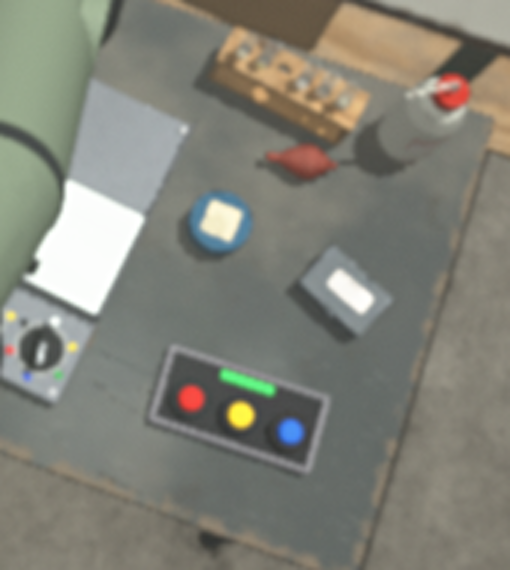

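View pics/s0a.png

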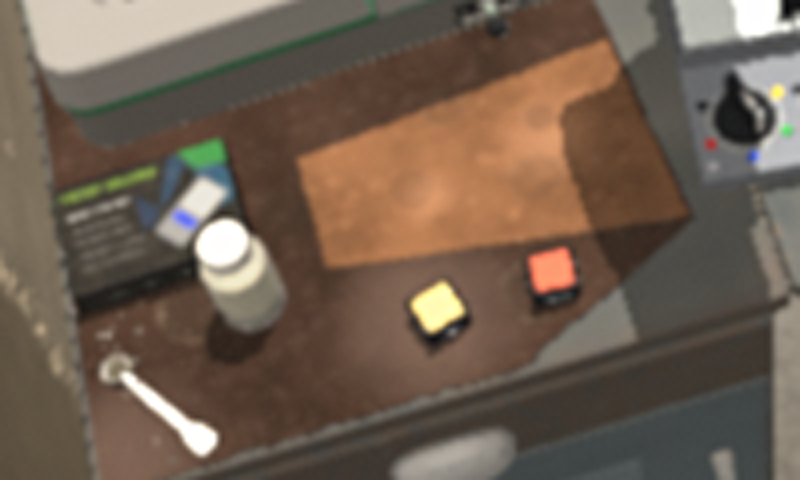

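```bash
cat >> h.py <<'E'
YAW=np.radians(-6.52); O=np.array([566.8,-39.6])
RL=np.array([[np.cos(YAW),-np.sin(YAW)],[np.sin(YAW),np.cos(YAW)]])
def w2l(p): return (np.atleast_2d(p)[:,:2]-O)@RL
def l2w(p): return np.atleast_2d(p)@RL.T+O
E
python3 - <<'E'
from h import *
im,s=load("wrist0.png")
ax={'L':76,'M':0,'R':-76}
for n,uv in dict(L=[(98.3,126.7),(122.3,121.7)],M=[(127,204.7),(148.3,219)],R=[(111,278),(131.7,276.7)]).items():
  for z in (.0576,.0656):
    p=w2l(ray('wrist',uv,z,s)*1000)-[-118,ax[n]]; print(n,z,p.round(1).tolist())
print("key/box/tin from top")
for n,uv,z in [('red',(330+190/3,130+397/3),.018),('yel',(330+240/3,130+415/3),.018),('blue',(330+290/3,130+431/3),.018),('tin',(330+221/3,130+221/3),.034),('box',(330+347/3,130+290/3),.034),('tileY',(150+285/4,140+322/4),.0255),('tileR',(150+380/4,140+355/4),.0255),('bottleL',(150+148/4,140+182/4),.1),('kp corners',[(330+175/3,130+347/3),(330+329/3,130+397/3),(330+308/3,130+470/3),(330+150/3,130+420/3)],.018)]:
    print(n,(ray('top',uv,z)*1000).round(0).tolist())
for n,uv,z in [('tileY',(130+438/4,200+305/4),.0255),('tileR',(130+552/4,200+268/4),.0255),('bottleL',(130+222/4,200+242/4),.1)]:
    print('scene',n,(ray('scene',uv,z)*1000).round(0).tolist())
print('bottle2 cap wrist',(ray('wrist',(503,193),.104,s)*1000).round(0))
E
```

```text
L 0.0576 [[-24.7, -8.5], [-3.4, -1.7]]
L 0.0656 [[-20.0, -6.9], [0.8, -0.3]]
M 0.0576 [[-4.0, -3.6], [15.5, -16.1]]
M 0.0656 [[0.2, -0.3], [19.2, -12.4]]
R 0.0576 [[-25.1, -10.3], [-4.0, -6.3]]
R 0.0656 [[-20.4, -4.8], [0.2, -0.9]]
key/box/tin from top
red [[445.0, -274.0, 18.0]]
yel [[445.0, -332.0, 18.0]]
blue [[448.0, -388.0, 18.0]]
tin [[642.0, -243.0, 34.0]]
box [[616.0, -398.0, 34.0]]
tileY [[373.0, 311.0, 26.0]]
tileR [[375.0, 226.0, 26.0]]
bottleL [[432.0, 442.0, 100.0]]
kp corners [[492.0, -241.0, 18.0], [499.0, -417.0, 18.0], [415.0, -419.0, 18.0], [405.0, -241.0, 18.0]]
scene tileY [[378.0, 311.0, 26.0]]
scene tileR [[381.0, 224.0, 26.0]]
scene bottleL [[438.0, 442.0, 100.0]]
bottle2 cap wrist [[774.  -2. 104.]]
```

```bash
cat >> h.py <<'E'
from scipy.spatial.transform import Rotation as Ro
def togo(x,y,z,yaw):
    s=ctrl.sense(); a=np.radians(yaw); c,sn=np.cos(a),np.sin(a)
    T=np.array([[c,sn,0],[sn,-c,0],[0,0,-1]]); R=np.array(s['tool_rot'])
    rv=np.degrees(Ro.from_matrix(T@R.T).as_rotvec())
    p=np.array(s['tool_pos'])*1000
    print('t',round(s['t'],2),'pos',p.round(1),'yaw',round(np.degrees(np.arctan2(R[1,0],R[0,0])),1),'gap',round(s['finger_gap']*1000,1),'F',np.round(s['force'],1),'q',np.round(s['q']).astype(int).tolist())
    print('  OFFSET',(np.array([x,y,z])-p).round(1),'TWIST',rv.round(2))
E
python3 -m handwheel '{"offset":[[-30,-5,-10],[-44,-6,-20],[-44,-6,-30],[-40,-6,-40],[-18,-3,-31]],"twist":[[0,0,10.2],[0,0,10.2],[0,0,10.2],[0,0,10.2],[0,0,10.2]],"jaw":[0.4,0.4,0.4,0.4,0.4]}' 60
python3 -c "
from h import *
togo(449.6,-26.2,100,51)"
```

```text
t: 0.78
tool_pos: [0.4445, -0.026, 0.0976]
tool_rot: [[0.607, 0.794, 0.003], [0.794, -0.607, 0.001], [0.003, 0.001, -1.0]]
force: [2.2, -0.5, -1.4]
finger_gap: 0.034
t 0.78 pos [444.5 -26.   97.6] yaw 52.6 gap 34.0 F [ 2.2 -0.5 -1.4] q [7, 27, -14, 124, 12, 30, 36]
  OFFSET [ 5.1 -0.2  2.4] TWIST [-0.08  0.15 -1.61]
```

```bash
python3 -m handwheel '{"offset":[[4,0,-10],[1,0,-25],[0,0,-22],[0,0,0]],"twist":[[0,0,-1.5],[0,0,0],[0,0,0],[0,0,0]],"jaw":[0.4,0.4,0.4,0.4]}' 60
python3 -c "
from h import *
togo(449.6,-26.2,40,51)
cap('wrist','w1.png')"
```

```text
t: 1.27
tool_pos: [0.4505, -0.0264, 0.0383]
tool_rot: [[0.635, 0.773, 0.002], [0.773, -0.635, 0.001], [0.002, 0.001, -1.0]]
force: [1.0, 0.0, 0.8]
finger_gap: 0.0342
t 1.27 pos [450.5 -26.4  38.3] yaw 50.6 gap 34.2 F [1.  0.  0.8] q [4, 34, -10, 125, 15, 22, 32]
  OFFSET [-0.9  0.2  1.7] TWIST [-0.05  0.11  0.4 ]
```

View pics/w1.png

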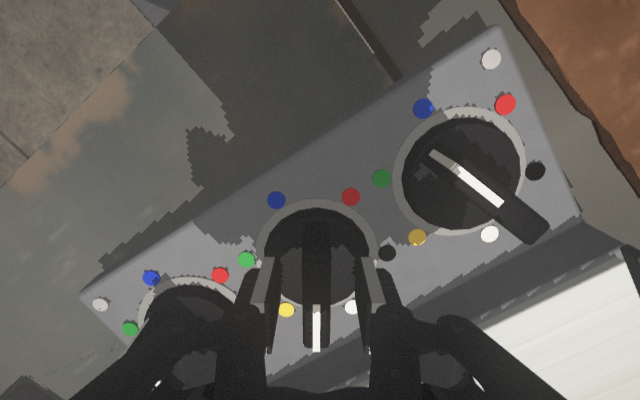

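The jaws straddle the middle bar (bar at column 316, pads at 265 and 367), aligned. Closing and turning.

```bash
python3 -m handwheel '{"offset":[[0,0,1.5],[0,0,0],[0,0,0],[0,0,0],[0,0,0],[0,0,0],[0,0,0],[0,0,0]],"twist":[[0,0,0],[0,0,0],[0,0,0],[0,0,-10],[0,0,-10.5],[0,0,-10.5],[0,0,-10.5],[0,0,-10.5]],"jaw":[0,0,0,0,0,0,0,0]}' 60
python3 -c "
from h import *
togo(449.6,-26.2,40,-96.9)"
```

```text
t: 2.33
tool_pos: [0.4485, -0.0286, 0.0422]
tool_rot: [[0.999, -0.05, -0.002], [-0.05, -0.999, -0.001], [-0.002, 0.001, -1.0]]
force: [-3.4, -1.2, -20.6]
finger_gap: 0.0096
t 2.33 pos [448.5 -28.6  42.2] yaw -2.9 gap 9.6 F [ -3.4  -1.2 -20.6] q [-6, 34, 3, 125, -4, 21, -3]
  OFFSET [ 1.1  2.4 -2.2] TWIST [-7.000e-02 -1.500e-01 -9.401e+01]
```

```bash
python3 -m handwheel '{"offset":[[0.5,1,-1],[0.5,1,-1],[0,0,0],[0,0,0],[0,0,0],[0,0,0],[0,0,0],[0,0,0]],"twist":[[0,0,-10.5],[0,0,-10.5],[0,0,-10.5],[0,0,-10.5],[0,0,-10.5],[0,0,-10.5],[0,0,-10.5],[0,0,-10.5]],"jaw":[0,0,0,0,0,0,0,0]}' 60
python3 -c "
from h import *
togo(449.6,-26.2,40,-96.9)"
```

```text
t: 3.32
tool_pos: [0.4452, -0.0257, 0.0422]
tool_rot: [[0.021, -1.0, -0.003], [-1.0, -0.021, 0.011], [-0.012, 0.003, -1.0]]
force: [-0.1, -0.0, -22.9]
finger_gap: 0.0095
t 3.33 pos [445.2 -25.7  42.2] yaw -88.8 gap 9.5 F [ -0.1  -0.  -22.9] q [-21, 36, 23, 126, -36, 24, -57]
  OFFSET [ 4.4 -0.5 -2.2] TWIST [-0.67 -0.14 -8.11]
```

```bash
python3 -m handwheel '{"offset":[[2,0,-1],[1,0,-1],[0,0,0]],"twist":[[0,0,-8],[0,0,-1],[0,0,0]],"jaw":[0,0,0]}' 60
python3 -c "
from h import *
togo(449.6,-26.2,40,-96.9)"
```

```text
t: 3.7
tool_pos: [0.4453, -0.0248, 0.0421]
tool_rot: [[-0.145, -0.989, -0.005], [-0.989, 0.145, 0.017], [-0.016, 0.007, -1.0]]
force: [3.5, -4.8, -28.3]
finger_gap: 0.0096
t 3.7 pos [445.3 -24.8  42.1] yaw -98.4 gap 9.6 F [  3.5  -4.8 -28.3] q [-22, 37, 25, 126, -39, 25, -64]
  OFFSET [ 4.3 -1.4 -2.1] TWIST [-0.95 -0.3   1.45]
```

```bash
python3 -m handwheel '{"offset":[[0,0,0],[0,0,0],[0,0,0],[0,0,15],[0,5,35],[5,30,15],[5,40,0]],"twist":[[0,0,1.3],[0,0,0],[0,0,0],[0,0,0],[0.5,0,5],[0.5,0,7],[0,0,7]],"jaw":[0,0.4,0.4,0.4,0.4,0.4,0.4]}' 60
python3 -c "
from h import *
togo(458.3,49.4,39,-78.9)
cap('wrist','w2.png')"
```

```text
t: 4.58
tool_pos: [0.4577, 0.0511, 0.1112]
tool_rot: [[0.213, -0.977, -0.011], [-0.976, -0.213, 0.035], [-0.036, 0.003, -0.999]]
force: [0.1, 1.3, -0.7]
finger_gap: 0.0338
t 4.58 pos [457.7  51.1 111.2] yaw -77.7 gap 33.8 F [ 0.1  1.3 -0.7] q [-34, 30, 28, 123, -28, 35, -63]
  OFFSET [  0.6  -1.7 -72.2] TWIST [-1.99 -0.6  -1.22]
```

View pics/w2.png

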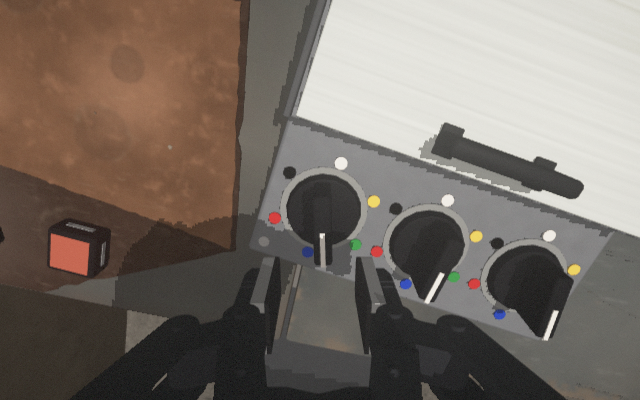

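```bash
cat >> h.py <<'E'
def dial(n,uv,s,cam='wrist'):
    p=w2l(ray(cam,uv,.0656,s)*1000)-[-118,{'L':76,'M':0,'R':-76}[n]]
    d=p[1]-p[0]; print(n,p.round(1).tolist(),'cw rad',round(np.radians((-np.degrees(np.arctan2(d[1],d[0])))%360),3))
E
python3 - <<'E'
from h import *
im,s=load('w2.png')
dial('M',[(442,273),(427,303)],s); dial('L',[(322,234),(322,265)],s); dial('R',[(557,312),(547,339)],s)
crop('w2.png',380,200,580,350,'w2a.png',4)
E
```

```text
M [[-0.3, 0.3], [-22.6, -0.3]] cw rad 3.117
L [[-0.5, 0.1], [-19.8, -6.6]] cw rad 2.808
R [[-1.1, -1.0], [-21.0, -6.0]] cw rad 2.897
```

View pics/w2a.png

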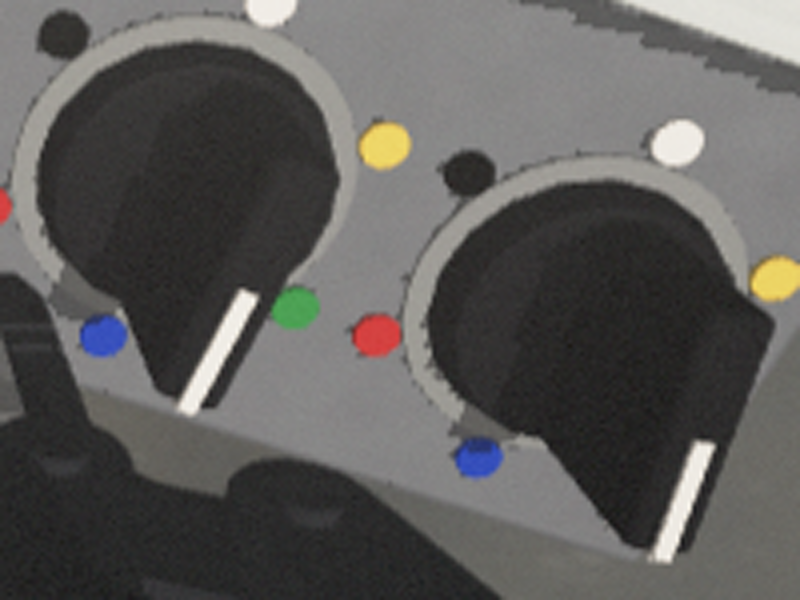

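```bash
python3 -m handwheel '{"offset":[[0.5,-1,-20],[0,-0.5,-28],[0,0,-22],[0,0,-2],[0,0,0],[0,0,0],[0,0,0]],"twist":[[-1.2,-0.4,-1],[-0.6,-0.2,0],[-0.3,0,0],[0,0,0],[0,0,0],[0,0,0],[0,0,0]],"jaw":[0.4,0.4,0.4,0.4,0.3,0.0,0.0]}' 40
python3 -c "
from h import *
togo(458.3,49.4,40,23.5)"
```

```text
t: 5.5
tool_pos: [0.4619, 0.0509, 0.0402]
tool_rot: [[0.204, -0.979, 0.008], [-0.979, -0.204, -0.005], [0.007, -0.007, -1.0]]
force: [4.3, 8.9, -32.3]
finger_gap: 0.0098
t 5.5 pos [461.9  50.9  40.2] yaw -78.2 gap 9.8 F [  4.3   8.9 -32.3] q [-31, 37, 22, 124, -33, 24, -60]
  OFFSET [-3.6 -1.5 -0.2] TWIST [ -0.22   0.6  101.73]
```

```bash
python3 -m handwheel '{"offset":[[-1,-1,0],[-1,0,0],[0,0,0],[0,0,0],[0,0,0],[0,0,0],[0,0,0],[0,0,0]],"twist":[[0,0,10.5],[0,0,10.5],[0,0,10.5],[0,0,10.5],[0,0,10.5],[0,0,10.5],[0,0,10.5],[0,0,10.5]],"jaw":[0,0,0,0,0,0,0,0]}' 40
python3 -c "
from h import *
togo(458.3,49.4,40,23.5)"
```

```text
t: 6.5
tool_pos: [0.4567, 0.0547, 0.0402]
tool_rot: [[0.991, 0.136, -0.002], [0.136, -0.991, 0.006], [-0.001, -0.006, -1.0]]
force: [-2.0, 4.2, -24.7]
finger_gap: 0.0098
t 6.5 pos [456.7  54.7  40.2] yaw 7.8 gap 9.8 F [ -2.    4.2 -24.7] q [-14, 34, 1, 124, -2, 22, -4]
  OFFSET [ 1.6 -5.3 -0.2] TWIST [-0.33 -0.18 15.66]
```

```bash
python3 -m handwheel '{"offset":[[1,-2,0],[1,-2,0],[0,0,0],[0,0,0],[0,0,0],[0,0,30],[0,-5,30],[-4,-40,10]],"twist":[[0,0,10],[0,0,6],[0,0,0.5],[0,0,0],[0,0,0],[0,0,0],[0,0,10],[0,0,10.5]],"jaw":[0,0,0,0.4,0.4,0.4,0.4,0.4]}' 40
python3 -c "
from h import *
togo(441,-102.2,100,94.2)"
```

```text
t: 7.5
tool_pos: [0.4525, 0.0095, 0.1143]
tool_rot: [[0.689, 0.725, -0.007], [0.725, -0.689, 0.0], [-0.005, -0.005, -1.0]]
force: [0.0, -1.0, -1.4]
finger_gap: 0.0341
t 7.5 pos [452.5   9.5 114.3] yaw 46.5 gap 34.1 F [ 0.  -1.  -1.4] q [0, 26, -11, 122, 8, 33, 29]
  OFFSET [ -11.5 -111.7  -14.3] TWIST [ 0.17 -0.4  47.74]
```

```bash
python3 -m handwheel '{"offset":[[-3,-25,0],[-3,-25,0],[-3,-30,0],[-2,-25,-7],[0,-7,-7],[0,0,0]],"twist":[[0,0,10],[0,0,10.5],[0,0,10.5],[0,0,9],[0,0,7],[0,0,0]],"jaw":[0.4,0.4,0.4,0.4,0.4,0.4]}' 40
python3 -c "
from h import *
togo(441,-102.2,39,94.2)
cap('wrist','w3.png')"
```

```text
t: 8.25
tool_pos: [0.442, -0.1113, 0.1041]
tool_rot: [[-0.078, 0.997, 0.002], [0.997, 0.078, -0.008], [-0.008, 0.002, -1.0]]
force: [0.7, 0.1, 0.6]
finger_gap: 0.0343
t 8.25 pos [ 442.  -111.3  104.1] yaw 94.5 gap 34.3 F [0.7 0.1 0.6] q [24, 28, -22, 122, 20, 33, 82]
  OFFSET [ -1.    9.1 -65.1] TWIST [ 0.47  0.13 -0.3 ]
```

View pics/w3.png

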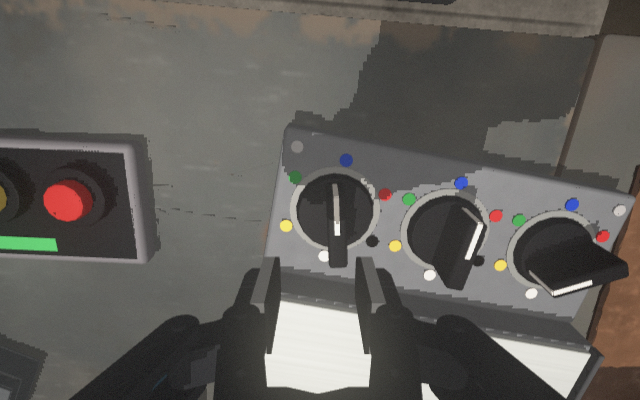

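```bash
python3 - <<'E'
from h import *
crop('w3.png',270,120,640,320,'w3a.png',2)
im,s=load('w3.png')
hsv=cv2.cvtColor(im,cv2.COLOR_BGR2HSV)
m=cv2.inRange(hsv,(0,0,190),(180,40,255)); m[:120]=0;m[300:]=0
n,l,st,c=cv2.connectedComponentsWithStats(m)
for i in range(1,n):
  if st[i,4]>20:
    pts=np.argwhere(l==i)[:,::-1].astype(np.float32); r=cv2.minAreaRect(pts); print(c[i].round(0),st[i,4],[np.round(v,0) for v in r[:2]]); 
    if max(r[1])>3*min(r[1]):
      v=cv2.fitLine(pts,2,0,.01,.01).ravel(); t=(pts-v[2:])@v[:2]; A=v[2:]+v[:2]*t.min();B=v[2:]+v[:2]*t.max()
      for nm in 'LMR':
        dial(nm,[A,B],s)
E
```

```text
[295. 196.] 106 [array([295., 197.]), array([ 7., 27.])]
L [[-10.2, -179.6], [-25.2, -176.8]] cw rad 3.326
M [[-10.2, -103.6], [-25.2, -100.8]] cw rad 3.326
R [[-10.2, -27.6], [-25.2, -24.8]] cw rad 3.326
[619. 210.] 80 [array([619., 210.]), array([ 8., 11.])]
[337. 228.] 68 [array([336., 228.]), array([14.,  5.])]
[474. 241.] 198 [array([474., 241.]), array([ 5., 39.])]
L [[-0.2, -75.3], [-23.2, -75.2]] cw rad 3.147
M [[-0.2, 0.7], [-23.2, 0.8]] cw rad 3.147
R [[-0.2, 76.7], [-23.2, 76.8]] cw rad 3.147
[323. 256.] 98 [array([323., 256.]), array([11., 10.])]
[429. 275.] 104 [array([430., 275.]), array([10., 11.])]
[572. 288.] 176 [array([571., 288.]), array([ 5., 42.])]
L [[11.9, -18.8], [-0.1, 0.8]] cw rad 4.161
M [[11.9, 57.2], [-0.1, 76.8]] cw rad 4.161
R [[11.9, 133.2], [-0.1, 152.8]] cw rad 4.161
[531. 293.] 97 [array([531., 293.]), array([ 9., 11.])]
```

View pics/w3a.png

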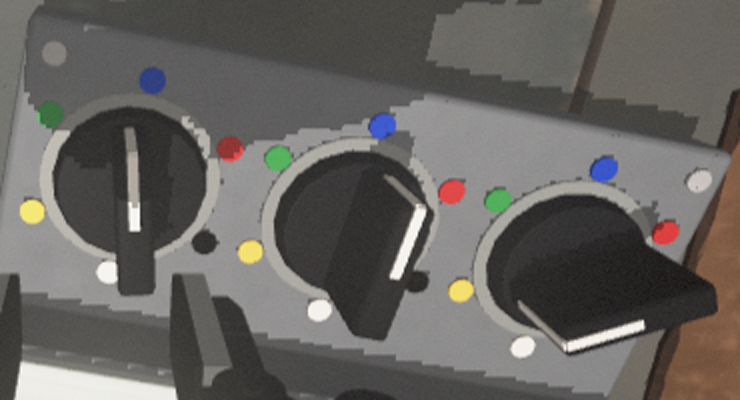

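```bash
python3 -m handwheel '{"offset":[[-1,7,-5],[0,2,-20],[0,0,-25],[0,0,-15],[0,0,0],[0,0,0],[0,0,0]],"twist":[[0.4,0,0],[0,0,0],[0,0,0],[0,0,0],[0,0,0],[0,0,0],[0,0,0]],"jaw":[0.4,0.4,0.4,0.4,0.3,0,0]}' 40
python3 -c "
from h import *
togo(441,-102.2,40,23.5)"
```

```text
t: 9.18
tool_pos: [0.4422, -0.1005, 0.0397]
tool_rot: [[-0.067, 0.998, 0.005], [0.998, 0.067, -0.005], [-0.006, 0.005, -1.0]]
force: [3.6, 0.3, -30.2]
finger_gap: 0.0102
t 9.18 pos [ 442.2 -100.5   39.7] yaw 93.8 gap 10.2 F [  3.6   0.3 -30.2] q [18, 34, -17, 124, 25, 24, 75]
  OFFSET [-1.2 -1.7  0.3] TWIST [ 4.400e-01  7.000e-02 -7.034e+01]
```

```bash
python3 -m handwheel '{"offset":[[-1,-1,0],[0,0,0],[0,0,0],[0,0,0],[0,0,0],[0,0,0],[0,0,0]],"twist":[[0,0,-10],[0,0,-10.5],[0,0,-10.5],[0,0,-10.5],[0,0,-10.5],[0,0,-10.5],[0,0,-8]],"jaw":[0,0,0,0,0,0,0]}' 40
python3 -c "
from h import *
togo(441,-102.2,40,23.5)"
```

```text
t: 10.05
tool_pos: [0.4406, -0.1033, 0.0398]
tool_rot: [[0.931, 0.364, -0.004], [0.364, -0.931, -0.008], [-0.006, 0.006, -1.0]]
force: [0.8, -5.7, -26.0]
finger_gap: 0.0102
t 10.05 pos [ 440.6 -103.3   39.8] yaw 21.3 gap 10.2 F [  0.8  -5.7 -26. ] q [5, 34, 1, 125, 0, 21, 27]
  OFFSET [0.4 1.1 0.2] TWIST [ 0.45 -0.2   2.16]
```

```bash
python3 -m handwheel '{"offset":[[0,0,0],[0,0,0],[0,0,0],[0,0,30],[0,0,50],[25,20,30],[30,30,5],[20,18,0]],"twist":[[0,0,2],[0,0,0],[0,0,0],[0,0,-4],[0,0,-6],[0,0,-6],[0,0,-6],[0,0,-6]],"jaw":[0,0.4,0.4,0.4,0.4,0.4,0.4,0.4]}' 40
python3 -c "
from h import *
togo(521,-34.4,62,-6.5)
cap('wrist','w4.png')
cap('top','t4.png')"
```

```text
t: 11.05
tool_pos: [0.5175, -0.0325, 0.1628]
tool_rot: [[0.994, -0.105, -0.0], [-0.105, -0.994, -0.001], [-0.0, 0.001, -1.0]]
force: [-0.5, 0.6, -1.3]
finger_gap: 0.0343
t 11.05 pos [517.5 -32.5 162.8] yaw -6.0 gap 34.3 F [-0.5  0.6 -1.3] q [-10, 26, 9, 112, -6, 43, -3]
  OFFSET [   3.5   -1.9 -100.8] TWIST [ 0.04 -0.01 -0.45]
```

View pics/w4.png

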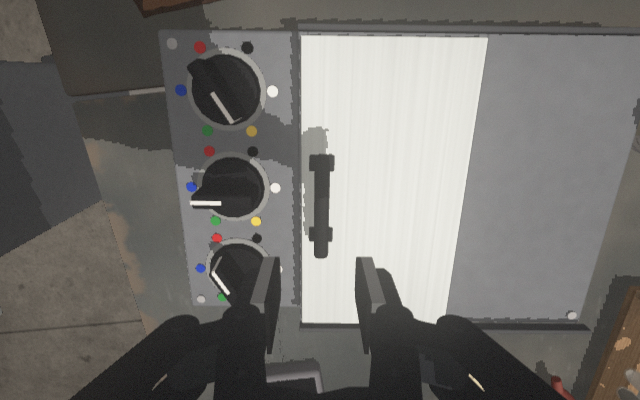

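View pics/t4.png

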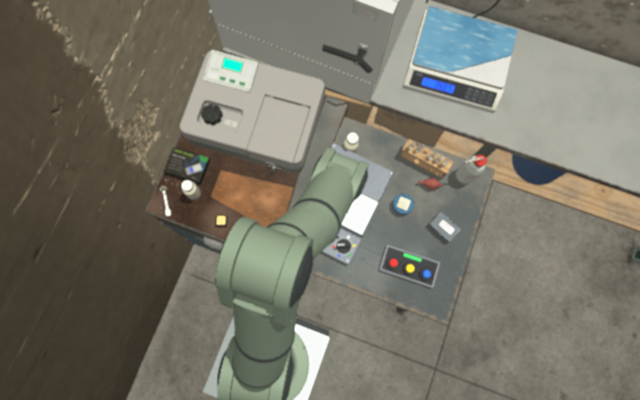

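```bash
python3 - <<'E'
from h import *
im,s=load('w4.png')
dial('R',[(228,293),(212,271)],s); dial('M',[(221,203),(192,203)],s); dial('L',[(212,95),(232,122)],s)
crop('w4.png',160,30,330,310,'w4a.png',2)
print(w2l(ray('wrist',[(324,158),(324,234)],.0846,s)*1000))
E
```

```text
R [[-0.5, 1.0], [-11.4, 20.7]] cw rad 4.207
M [[0.0, 0.3], [-20.8, 0.2]] cw rad 3.132
L [[0.1, -1.2], [11.9, -18.3]] cw rad 0.968
[[-44.88142389  37.99266503]
 [-44.07441746 -14.70008643]]
```

View pics/w4a.png

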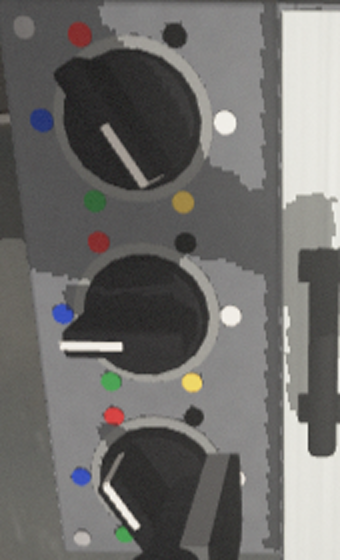

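```bash
python3 -m handwheel '{"offset":[[3,-2,-30],[0,0,-40],[0,0,-30],[0,0,0],[0,0,0],[0,0,0],[0,0,0]],"twist":[[0,0,-0.4],[0,0,0],[0,0,0],[0,0,0],[0,0,0],[0,0,0],[0,0,0]],"jaw":[0.4,0.4,0.4,0.4,0.2,0,0]}' 60
python3 -c "
from h import *
togo(521+117.2,-34.4-13.4,62,-6.5)"
```

```text
t: 12.02
tool_pos: [0.52, -0.034, 0.0632]
tool_rot: [[0.994, -0.108, 0.002], [-0.108, -0.994, 0.001], [0.002, -0.001, -1.0]]
force: [1.5, 0.0, -28.2]
finger_gap: 0.0085
t 12.03 pos [520.  -34.   63.2] yaw -6.2 gap 8.5 F [  1.5   0.  -28.2] q [-8, 35, 7, 115, -8, 30, -1]
  OFFSET [118.2 -13.8  -1.2] TWIST [-0.07  0.13 -0.32]
```

```bash
python3 -m handwheel '{"offset":[[8,-1,0],[18,-2,0],[20,-2.3,0],[20,-2.3,0],[20,-2.3,0],[20,-2.3,0],[12,-1.3,0],[3,-0.3,0]],"twist":[[0,0,0],[0,0,0],[0,0,0],[0,0,0],[0,0,0],[0,0,0],[0,0,0],[0,0,0]],"jaw":[0,0,0,0,0,0,0,0]}' 60
python3 -c "
from h import *
togo(521+117.2,-34.4-13.4,62,-6.5)"
```

```text
t: 13.02
tool_pos: [0.6372, -0.0478, 0.063]
tool_rot: [[0.994, -0.108, -0.017], [-0.108, -0.994, 0.003], [-0.018, -0.001, -1.0]]
force: [-37.7, 5.7, 26.0]
finger_gap: 0.0089
t 13.03 pos [637.2 -47.8  63. ] yaw -6.2 gap 8.9 F [-37.7   5.7  26. ] q [-6, 44, 7, 95, -8, 42, -1]
  OFFSET [ 1.  0. -1.] TWIST [-0.17 -1.   -0.3 ]
```

```bash
python3 -m handwheel '{"offset":[[-1,0,0],[0,0,0],[0,0,30],[0,0,50],[-35,20,30],[-45,40,20],[-45,40,10],[-40,45,0]],"twist":[[0,1,0],[0,0,0],[0,0,0],[0,0,2],[0,0,2],[0,0,2],[0,0,0],[0,0,0]],"jaw":[0.4,0.4,0.4,0.5,0.7,0.7,0.7,0.7]}' 60
python3 -m handwheel '{"offset":[[-15,45,0],[0,45,0],[0,45,0],[0,0,0]],"twist":[[0,0,0],[0,0,0],[0,0,0],[0,0,0]],"jaw":[0.7,0.7,0.7,0.7]}' 60
python3 -c "
from h import *
togo(450,230,200,0)
cap('wrist','w5.png')
cap('top','t5.png')"
```

```text
t: 14.02
tool_pos: [0.4732, 0.0974, 0.2116]
tool_rot: [[1.0, -0.004, -0.019], [-0.004, -1.0, 0.0], [-0.019, -0.0, -1.0]]
force: [2.1, 2.1, 0.2]
finger_gap: 0.06
t: 14.52
tool_pos: [0.4569, 0.2409, 0.2155]
tool_rot: [[1.0, 0.001, -0.01], [0.001, -1.0, 0.007], [-0.01, -0.007, -1.0]]
force: [0.3, -0.5, -0.4]
finger_gap: 0.06
t 14.53 pos [456.9 240.9 215.5] yaw 0.1 gap 60.0 F [ 0.3 -0.5 -0.4] q [-37, 21, 4, 109, -3, 50, -32]
  OFFSET [ -6.9 -10.9 -15.5] TWIST [-0.38 -0.55 -0.07]
```

View pics/w5.png

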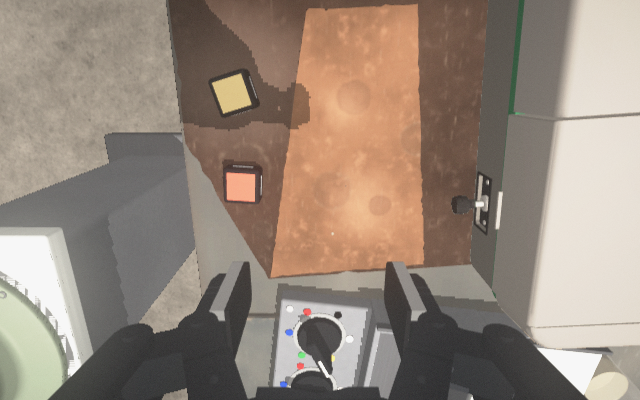

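View pics/t5.png

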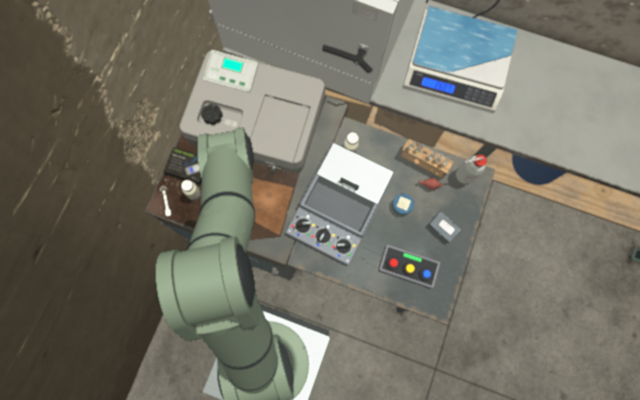

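```bash
cat >> h.py <<'E'
def tiles(f,roi=None,z=.0255):
    im,s=load(f); hsv=cv2.cvtColor(im,cv2.COLOR_BGR2HSV)
    for n,lo,hi in [('red',(3,110,110),(13,255,255)),('yel',(18,70,110),(32,255,255)),('grn',(40,60,60),(85,255,255))]:
        m=cv2.inRange(hsv,lo,hi)
        N,l,st,c=cv2.connectedComponentsWithStats(m)
        for i in range(1,N):
            if st[i,4]<300 : continue
            pts=np.argwhere(l==i)[:,::-1]; P=(ray('wrist',pts,z,s)[:,:2]*1000).astype(np.float32)
            r=cv2.minAreaRect(P)
            if max(r[1])>60 or min(r[1])<15: continue
            print(n,c[i].round(0),'ctr',np.round(r[0],1),'size',np.round(r[1],1),'ang',round(r[2],1))
E
python3 -c "
from h import *
tiles('w5.png')"
```

```text
red [237. 187.] ctr [380.1 225.4] size [28.9 27.7] ang 86.5
yel [231.  93.] ctr [378.3 313.4] size [28.6 28.8] ang 16.8
```

```bash
python3 -m handwheel '{"offset":[[-20,-4,-35],[-25,-5,-40],[-22,-4,-40],[-10,-2,-30],[0,0,0]],"twist":[[-0.3,-0.5,-1],[0,0,-1],[0,0,-1],[0,0,-0.5],[0,0,0]],"jaw":[0.7,0.7,0.7,0.7,0.7]}' 60
python3 -c "
from h import *
togo(380.1,225.4,8,-3.5)
cap('wrist','w6.png'); tiles('w6.png')"
```

```text
t: 15.25
tool_pos: [0.3816, 0.2165, 0.0695]
tool_rot: [[0.997, -0.074, 0.006], [-0.074, -0.997, 0.001], [0.006, -0.002, -1.0]]
force: [-0.6, 0.1, 0.6]
finger_gap: 0.0595
t 15.25 pos [381.6 216.5  69.5] yaw -4.3 gap 59.5 F [-0.6  0.1  0.6] q [-40, 30, 3, 127, -3, 24, -38]
  OFFSET [ -1.5   8.9 -61.5] TWIST [-0.08  0.36  0.76]
red [312. 213.] ctr [380.2 225.3] size [28.6 27.9] ang 86.8
yel [293.  55.] ctr [378.1 313.2] size [36.2 35.6] ang 17.0
```

View pics/w6.png

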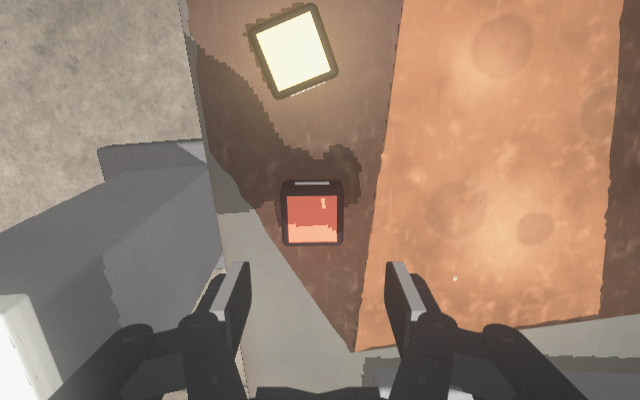

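```bash
python3 -m handwheel '{"offset":[[-1,6,-15],[0,3,-22],[0,0,-22],[0,0,-3],[0,0,0],[0,0,0],[0,0,0]],"twist":[[0,0.3,0.7],[0,0,0],[0,0,0],[0,0,0],[0,0,0],[0,0,0],[0,0,0]],"jaw":[0.7,0.7,0.7,0.7,0.2,0.2,0.2]}' 60
python3 -c "
from h import *
togo(380.1,225.4,8,-3.5)"
```

```text
t: 16.18
tool_pos: [0.3878, 0.2292, 0.0118]
tool_rot: [[0.998, -0.062, 0.012], [-0.062, -0.998, 0.01], [0.011, -0.01, -1.0]]
force: [-0.8, -0.4, -0.0]
finger_gap: 0.0346
t 16.18 pos [387.8 229.2  11.8] yaw -3.6 gap 34.6 F [-0.8 -0.4 -0. ] q [-39, 37, 2, 126, -4, 16, -38]
  OFFSET [-7.7 -3.8 -3.8] TWIST [-0.55  0.66  0.08]
```

```bash
python3 -m handwheel '{"offset":[[0,0,20],[5,0,30],[10,0,40],[15,-5,30],[0,0,0]],"twist":[[0,0,0],[-0.5,0.6,0],[0,0,0],[0,0,0],[0,0,0]],"jaw":[0.2,0.2,0.2,0.2,0.2]}' 60
python3 -c "
from h import *
togo(566.8,-39.6,8,-6.5); print(l2w([(-3,55),(-3,-50),(-3,0)]))
cap('wrist','w7.png');tiles('w7.png')"
```

```text
t: 16.8
tool_pos: [0.4189, 0.2242, 0.138]
tool_rot: [[0.998, -0.062, 0.003], [-0.062, -0.998, 0.002], [0.003, -0.002, -1.0]]
force: [0.3, -0.3, -1.4]
finger_gap: 0.0343
t 16.8 pos [418.9 224.2 138. ] yaw -3.6 gap 34.3 F [ 0.3 -0.3 -1.4] q [-38, 24, 4, 119, -3, 36, -36]
  OFFSET [ 147.9 -263.8 -130. ] TWIST [-0.12  0.19 -2.94]
[[570.06465475  15.38492547]
 [558.14190172 -88.9359639 ]
 [563.81940316 -39.25934991]]
red [318. 289.] ctr [414.8 133.5] size [56.1 56.1] ang 86.4
yel [239.  81.] ctr [378.  313.2] size [27.9 28.9] ang 16.8
```

View pics/w7.png

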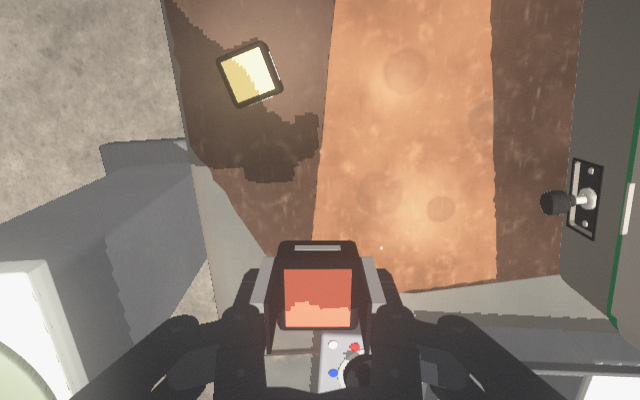

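```bash
python3 -m handwheel '{"offset":[[10,-30,0],[20,-45,0],[20,-45,0],[20,-45,0],[20,-45,0],[20,-45,0],[18,-40,0],[8,-12,0]],"twist":[[0,0,-1],[0,0,-1],[0,0,-1],[0,0,0],[0,0,0],[0,0,0],[0,0,0],[0,0,0]],"jaw":[0.2,0.2,0.2,0.2,0.2,0.2,0.2,0.2]}' 60
python3 -c "
from h import *
togo(558,-89,20,-6.5)"
```

```text
t: 17.85
tool_pos: [0.5498, -0.0891, 0.1293]
tool_rot: [[0.994, -0.107, -0.01], [-0.107, -0.994, 0.001], [-0.01, -0.0, -1.0]]
force: [-1.2, 0.7, -0.9]
finger_gap: 0.0346
t 17.85 pos [549.8 -89.1 129.3] yaw -6.2 gap 34.6 F [-1.2  0.7 -0.9] q [-1, 32, 5, 107, -4, 42, 1]
  OFFSET [ 8.200e+00  1.000e-01 -1.093e+02] TWIST [-0.07 -0.55 -0.34]
```

```bash
python3 -m handwheel '{"offset":[[8,0,-15],[0,0,-35],[0,0,-35],[0,0,-20],[0,0,-4],[0,0,0]],"twist":[[0,-0.5,-0.3],[0,0,0],[0,0,0],[0,0,0],[0,0,0],[0,0,0]],"jaw":[0.2,0.2,0.2,0.2,0.2,0.2]}' 60
python3 -c "
from h import *
togo(558,-89,18,-6.5)
cap('wrist','w8.png')"
```

```text
t: 18.6
tool_pos: [0.5574, -0.0825, 0.0135]
tool_rot: [[0.994, -0.109, 0.001], [-0.109, -0.994, 0.002], [0.0, -0.002, -1.0]]
force: [-3.0, -11.1, 17.2]
finger_gap: 0.0342
t 18.6 pos [557.4 -82.5  13.5] yaw -6.2 gap 34.2 F [ -3.  -11.1  17.2] q [0, 43, 4, 109, -5, 29, 1]
  OFFSET [ 0.6 -6.5  4.5] TWIST [-0.12  0.04 -0.27]
```

View pics/w8.png

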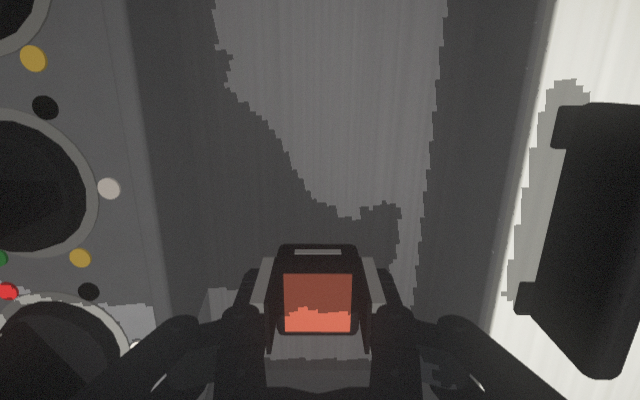

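```bash
python3 -m handwheel '{"offset":[[0,0,0],[0,0,0],[0,0,0],[0,0,25],[0,0,45],[-5,10,40],[-10,30,20]],"twist":[[0,0,0],[0,0,0],[0,0,0],[0,0,0],[0,0,0],[0,0,3],[0,0,5]],"jaw":[0.3,0.6,0.6,0.6,0.6,0.6,0.6]}' 60
python3 -c "
from h import *
togo(378,313,150,16.8)
cap('wrist','w9.png');tiles('w9.png',z=.0306)"
```

```text
t: 19.52
tool_pos: [0.5389, -0.0363, 0.1414]
tool_rot: [[0.999, 0.038, -0.006], [0.038, -0.999, 0.002], [-0.006, -0.002, -1.0]]
force: [0.1, 0.2, -0.3]
finger_gap: 0.0514
t 19.52 pos [538.9 -36.3 141.4] yaw 2.2 gap 51.4 F [ 0.1  0.2 -0.3] q [-5, 29, 3, 109, -3, 42, 2]
  OFFSET [-160.9  349.3    8.6] TWIST [-0.07 -0.35 14.65]
red [338. 257.] ctr [557.9 -86.8] size [28.6 28.1] ang 83.8
```

View pics/w9.png

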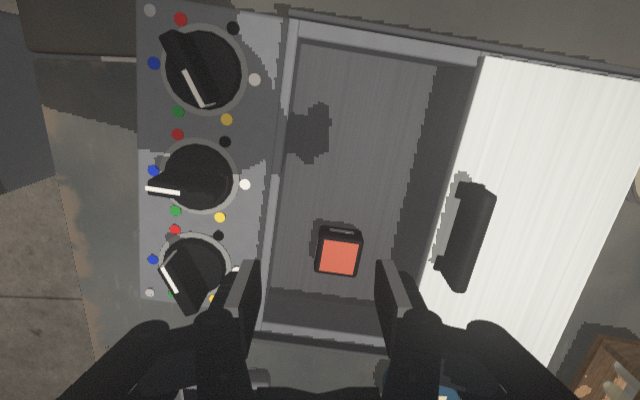

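```bash
python3 -m handwheel '{"offset":[[-15,30,5],[-20,45,5],[-20,45,0],[-20,45,0],[-20,45,0],[-20,45,0],[-20,35,-10],[-12,15,-15]],"twist":[[0,0,2],[0,0,2],[0,0,2],[0,0,2],[0,0,2],[0,0,2],[0,0,2],[0,0,1]],"jaw":[0.7,0.7,0.7,0.7,0.7,0.7,0.7,0.7]}' 60
python3 -c "
from h import *
togo(378,313,80,16.8)
cap('wrist','w10.png');tiles('w10.png')"
```

```text
t: 20.58
tool_pos: [0.3825, 0.2883, 0.1252]
tool_rot: [[0.948, 0.318, -0.007], [0.318, -0.948, 0.006], [-0.004, -0.008, -1.0]]
force: [0.9, -0.8, -0.5]
finger_gap: 0.06
t 20.57 pos [382.5 288.3 125.2] yaw 18.5 gap 60.0 F [ 0.9 -0.8 -0.5] q [-41, 26, -4, 118, 2, 36, -27]
  OFFSET [ -4.5  24.7 -45.2] TWIST [-0.37 -0.39 -1.73]
yel [325. 159.] ctr [378.2 313.5] size [29. 28.] ang 18.6
```

View pics/w10.png

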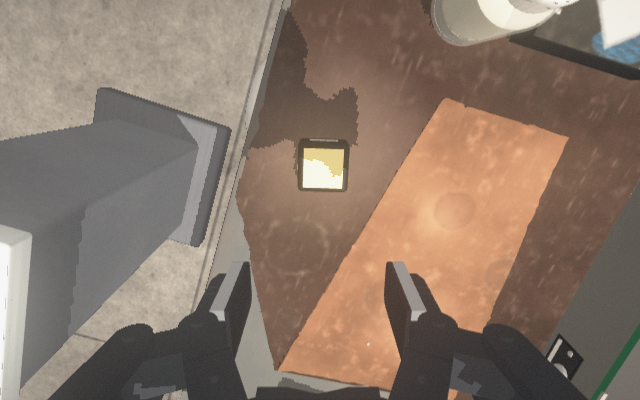

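```bash
python3 -m handwheel '{"offset":[[-2,10,-20],[-2,10,-35],[-1,5,-30],[0,0,-20],[0,0,-5]],"twist":[[-0.3,-0.3,-1],[0,0,0],[0,0,0],[0,0,0],[0,0,0]],"jaw":[0.7,0.7,0.7,0.7,0.7]}' 60
python3 -c "
from h import *
togo(378.2,313.4,9,17)"
```

```text
t: 21.25
tool_pos: [0.372, 0.3164, 0.0082]
tool_rot: [[0.952, 0.306, -0.006], [0.306, -0.952, 0.0], [-0.006, -0.002, -1.0]]
force: [-0.9, 0.4, -0.3]
finger_gap: 0.0598
t 21.25 pos [372.  316.4   8.2] yaw 17.8 gap 59.8 F [-0.9  0.4 -0.3] q [-45, 39, -2, 120, 3, 21, -32]
  OFFSET [ 6.2 -3.   0.8] TWIST [-0.01 -0.37 -0.84]
```

```bash
python3 -m handwheel '{"offset":[[6,-3,1],[0,0,0],[0,0,0],[0,0,0],[0,0,0],[0,0,20],[5,-5,40],[10,-15,50]],"twist":[[0,0,-0.8],[0,0,0],[0,0,0],[0,0,0],[0,0,0],[0,0,0],[0,0,-2],[0,0,-4]],"jaw":[0.6,0.2,0.2,0.2,0.2,0.2,0.2,0.2]}' 60
python3 -c "
from h import *
print(l2w([-2,45])); togo(569.7,5,130,-6.5)
cap('wrist','w11.png');cap('top','t11.png')"
```

```text
t: 22.25
tool_pos: [0.3924, 0.293, 0.1217]
tool_rot: [[0.982, 0.189, -0.009], [0.189, -0.982, -0.0], [-0.009, -0.001, -1.0]]
force: [1.5, -0.1, -0.2]
finger_gap: 0.0344
[[569.92268674   5.33605265]]
t 22.25 pos [392.4 293.  121.7] yaw 10.9 gap 34.4 F [ 1.5 -0.1 -0.2] q [-42, 27, -2, 117, 1, 36, -33]
  OFFSET [ 177.3 -288.     8.3] TWIST [ -0.06  -0.53 -17.42]
```

View pics/w11.png

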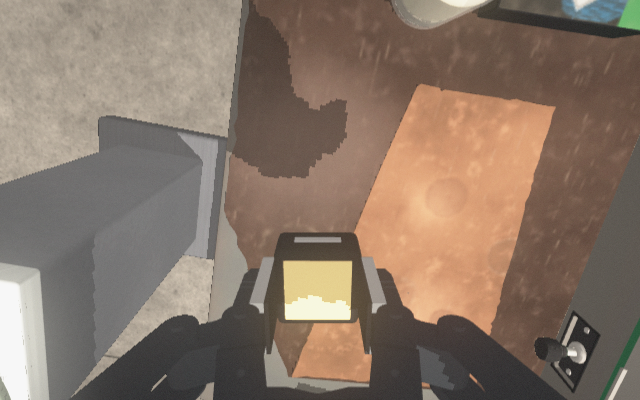

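View pics/t11.png

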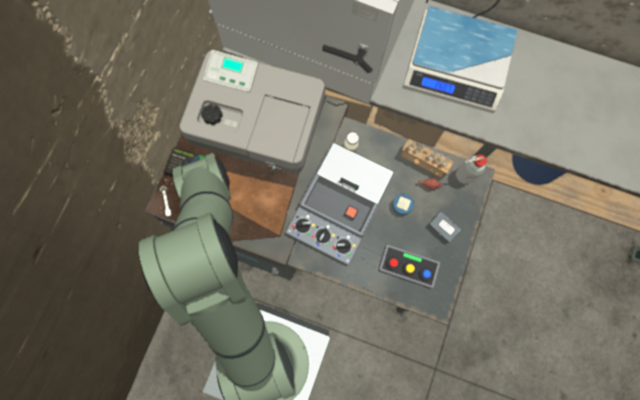

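Yellow tile (320,290 in the wrist view) is held; red is in the well (350,212 in the top view). Moving over the well.

```bash
python3 -m handwheel '{"offset":[[15,-25,3],[25,-42,3],[25,-42,2],[25,-42,0],[25,-42,0],[25,-42,0],[22,-35,0],[12,-16,0]],"twist":[[0,0,-3],[0,0,-3],[0,0,-3],[0,0,-3],[0,0,-3],[0,0,-2],[0,0,0],[0,0,0]],"jaw":[0.2,0.2,0.2,0.2,0.2,0.2,0.2,0.2]}' 60
python3 -c "
from h import *
togo(569.7,5,18,-6.5)"
```

```text
t: 23.35
tool_pos: [0.5721, 0.0, 0.1328]
tool_rot: [[0.994, -0.112, -0.001], [-0.112, -0.994, 0.007], [-0.001, -0.006, -1.0]]
force: [-1.2, 0.9, -0.7]
finger_gap: 0.0346
t 23.35 pos [572.1   0.  132.8] yaw -6.4 gap 34.6 F [-1.2  0.9 -0.7] q [-9, 32, 4, 105, -4, 43, -9]
  OFFSET [  -2.4    5.  -114.8] TWIST [-0.37 -0.04 -0.05]
```

```bash
python3 -m handwheel '{"offset":[[-3,2,-20],[0,0,-40],[0,0,-35],[0,0,-16],[0,0,-3],[0,0,0],[0,0,0]],"twist":[[-0.4,0,0],[0,0,0],[0,0,0],[0,0,0],[0,0,0],[0,0,0],[0,0,0]],"jaw":[0.2,0.2,0.2,0.2,0.2,0.2,0.2]}' 60
python3 -c "
from h import *
togo(569.7,5,15,-6.5)"
```

```text
t: 24.22
tool_pos: [0.5703, 0.0041, 0.0172]
tool_rot: [[0.994, -0.11, 0.002], [-0.11, -0.994, 0.001], [0.002, -0.001, -1.0]]
force: [-0.2, 0.6, -1.3]
finger_gap: 0.0344
t 24.23 pos [570.3   4.1  17.2] yaw -6.3 gap 34.4 F [-0.2  0.6 -1.3] q [-8, 43, 3, 108, -4, 29, -9]
  OFFSET [-0.6  0.9 -2.2] TWIST [-0.06  0.11 -0.16]
```

```bash
python3 -m handwheel '{"offset":[[0,0,-3],[0,0,0],[0,0,0],[0,0,0],[0,0,25],[0,0,45],[0,-15,30],[0,-10,10]],"twist":[[0,0,0],[0,0,0],[0,0,0],[0,0,0],[0,0,0],[0,0,0],[0,0,0],[0,0,0]],"jaw":[0.2,0.4,0.6,0.6,0.6,0.6,0.6,0.6]}' 60
python3 -c "
from h import *
togo(637.5,-47.7,63,-6.5)
cap('wrist','w12.png');tiles('w12.png',z=.0306)
cap('top','t12.png');cap('scene','s12.png')"
```

```text
t: 25.22
tool_pos: [0.5707, -0.0207, 0.1283]
tool_rot: [[0.994, -0.109, 0.003], [-0.109, -0.994, 0.001], [0.003, -0.002, -1.0]]
force: [-0.4, 0.0, 0.0]
finger_gap: 0.0513
t 25.23 pos [570.7 -20.7 128.3] yaw -6.3 gap 51.3 F [-0.4  0.   0. ] q [-7, 33, 4, 105, -3, 42, -7]
  OFFSET [ 66.8 -27.  -65.3] TWIST [-0.08  0.2  -0.23]
red [308. 283.] ctr [557.8 -87. ] size [27.9 27.8] ang 83.7
yel [314. 167.] ctr [572.6   4.8] size [27.8 28. ] ang 83.7
```

View pics/w12.png

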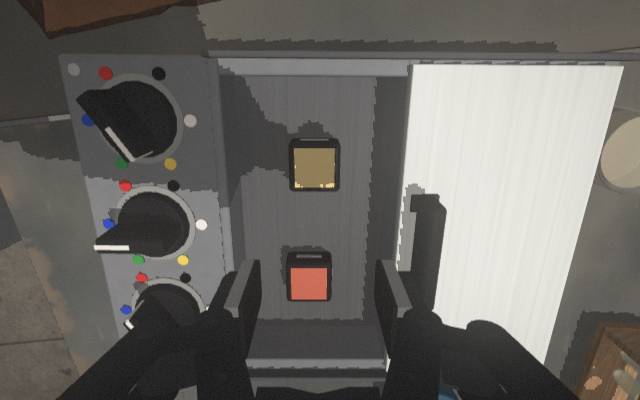

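View pics/s12.png

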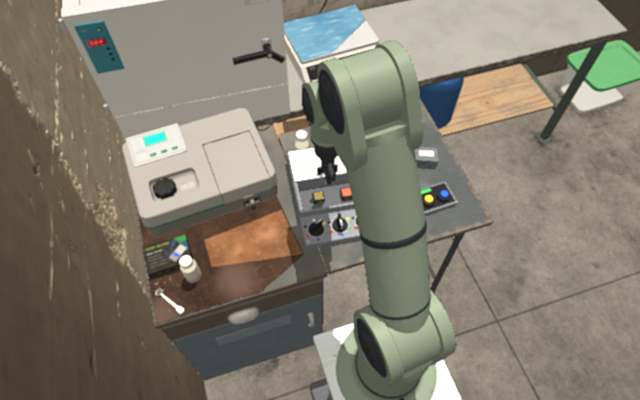

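```bash
python3 -m handwheel '{"offset":[[25,-10,0],[30,-12,0],[10,-4,-15],[2,-1,-30],[0,0,-15],[0,0,-2]],"twist":[[0,0,0],[0,0,0],[0,0,0],[0,0,0],[0,0,0],[0,0,0]],"jaw":[0.4,0.4,0.4,0.4,0.4,0.4]}' 60
python3 -c "
from h import *
togo(637.5,-47.7,63,-6.5)"
```

```text
t: 26.12
tool_pos: [0.6345, -0.0437, 0.0539]
tool_rot: [[0.994, -0.106, -0.01], [-0.106, -0.994, 0.004], [-0.01, -0.003, -1.0]]
force: [-0.8, -0.3, 2.0]
finger_gap: 0.0348
t 26.12 pos [634.5 -43.7  53.9] yaw -6.1 gap 34.8 F [-0.8 -0.3  2. ] q [-3, 44, 3, 96, -4, 40, -4]
  OFFSET [ 3.  -4.   9.1] TWIST [-0.22 -0.55 -0.41]
```

```bash
python3 -m handwheel '{"offset":[[2,-3,9],[1,-1,0],[0,0,0],[0,0,0],[0,0,0]],"twist":[[-0.2,-0.5,-0.3],[0,0,0],[0,0,0],[0,0,0],[0,0,0]],"jaw":[0.4,0.4,0.2,0,0]}' 60
python3 -c "
from h import *
togo(521.0,-34.4,63,-6.5)"
```

```text
t: 26.75
tool_pos: [0.637, -0.0475, 0.0659]
tool_rot: [[0.994, -0.112, -0.0], [-0.112, -0.994, 0.0], [-0.0, -0.0, -1.0]]
force: [1.9, -0.2, -8.3]
finger_gap: 0.0087
t 26.75 pos [637.  -47.5  65.9] yaw -6.4 gap 8.7 F [ 1.9 -0.2 -8.3] q [-3, 43, 4, 96, -4, 41, -4]
  OFFSET [-116.    13.1   -2.9] TWIST [-0.02 -0.   -0.08]
```

```bash
python3 -m handwheel '{"offset":[[-8,1,0],[-18,2,0],[-20,2.3,0],[-20,2.3,0],[-20,2.3,0],[-20,2.3,0],[-14,1.5,0],[-4,0.4,0]],"twist":[[0,0,0],[0,0,0],[0,0,0],[0,0,0],[0,0,0],[0,0,0],[0,0,0],[0,0,0]],"jaw":[0,0,0,0,0,0,0,0]}' 60
python3 -c "
from h import *
togo(521.0,-34.4,63,-6.5)"
```

```text
t: 27.75
tool_pos: [0.5199, -0.0336, 0.0671]
tool_rot: [[0.993, -0.112, 0.028], [-0.112, -0.994, -0.001], [0.028, -0.002, -1.0]]
force: [36.2, -5.8, -52.3]
finger_gap: 0.0085
t 27.75 pos [519.9 -33.6  67.1] yaw -6.4 gap 8.5 F [ 36.2  -5.8 -52.3] q [-5, 34, 3, 116, -4, 28, -6]
  OFFSET [ 1.1 -0.8 -4.1] TWIST [ 0.05  1.63 -0.06]
```

```bash
python3 -m handwheel '{"offset":[[0,0,-2],[0,0,0],[0,0,0],[0,0,35],[0,-5,50],[-5,-40,20],[-10,-45,0],[-10,-45,0]],"twist":[[0,1.6,0],[0,0,0],[0,0,0],[0,0,0],[0,0,0],[0,0,2],[0,0,2],[0,0,2]],"jaw":[0,0.4,0.4,0.4,0.4,0.2,0.1,0]}' 60
python3 -c "
from h import *
togo(450,-370,170,0)
cap('top','t13.png');cap('wrist','w13.png')
crop('t13.png',270,130,490,300,'t13a.png',3)"
```

```text
t: 28.75
tool_pos: [0.4946, -0.1683, 0.1755]
tool_rot: [[1.0, 0.003, 0.006], [0.003, -1.0, -0.0], [0.006, 0.0, -1.0]]
force: [1.2, 0.5, 0.3]
finger_gap: -0.0002
t 28.75 pos [ 494.6 -168.3  175.5] yaw 0.1 gap -0.2 F [1.2 0.5 0.3] q [9, 25, 4, 111, -3, 44, 15]
  OFFSET [ -44.6 -201.7   -5.5] TWIST [ 0.01  0.37 -0.14]
```

View pics/t13a.png

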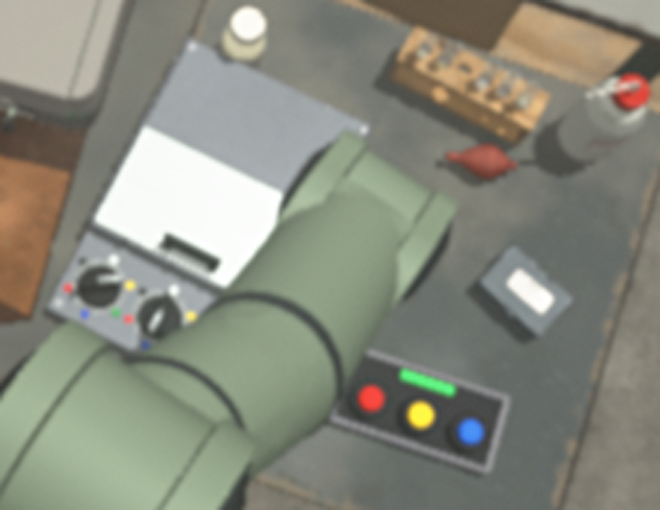

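View pics/w13.png

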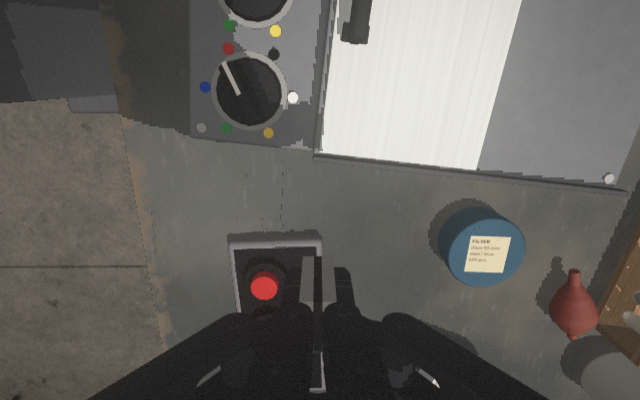

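```bash
python3 -m handwheel '{"offset":[[-8,-35,0],[-10,-45,0],[-10,-45,0],[-10,-45,0],[-6,-45,0],[0,-30,0],[0,0,0]],"twist":[[0,0,0],[0,0,0],[0,0,0],[0,0,0],[0,0,0],[0,0,0],[0,0,0]],"jaw":[0,0,0,0,0,0,0]}' 60
python3 - <<'E'
from h import *
togo(450,-388,60,0)
im,s=cap('wrist','w14.png')
hsv=cv2.cvtColor(im[:,:,::-1].copy(),cv2.COLOR_BGR2HSV)
for n,lo,hi in [('red',(0,150,90),(6,255,255)),('yel',(20,120,110),(32,255,255)),('blue',(105,120,80),(125,255,255))]:
    m=cv2.inRange(hsv,lo,hi);N,l,st,c=cv2.connectedComponentsWithStats(m)
    for i in range(1,N):
        if st[i,4]>150:
            pts=np.argwhere(l==i)[:,::-1]
            for z in (.018,.024):
                P=(ray('wrist',pts,z,s)[:,:2]*1000).astype(np.float32); r=cv2.minAreaRect(P); print(n,c[i].round(),z,np.round(r[0],1),np.round(r[1],1))
E
```

```text
t: 29.72
tool_pos: [0.4457, -0.4213, 0.1746]
tool_rot: [[1.0, -0.004, 0.005], [-0.004, -1.0, -0.0], [0.005, 0.0, -1.0]]
force: [-0.5, 0.7, -0.8]
finger_gap: -0.0003
t 29.73 pos [ 445.7 -421.3  174.6] yaw -0.2 gap -0.3 F [-0.5  0.7 -0.8] q [34, 32, 6, 97, -4, 50, 41]
  OFFSET [   4.3   33.3 -114.6] TWIST [0.   0.28 0.22]
blue [319. 141.] 0.018 [ 448.8 -387.1] [26.5 27.2]
blue [319. 141.] 0.024 [ 448.7 -386.1] [26.  26.6]
```

View pics/w14.png

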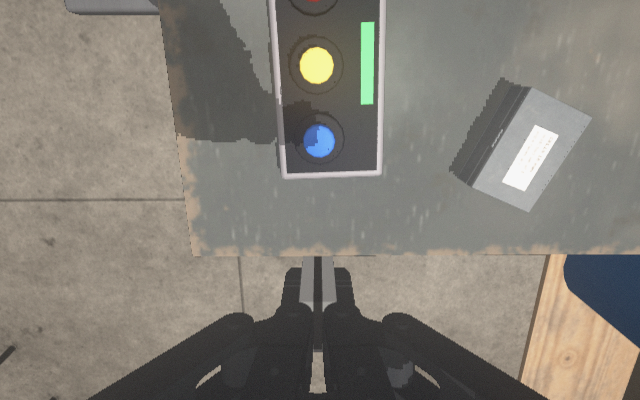

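```bash
python3 -m handwheel '{"offset":[[2,20,-30],[1,14,-40],[0,0,-40],[0,0,-20],[0,0,0]],"twist":[[0,0.2,0],[0,0,0],[0,0,0],[0,0,0],[0,0,0]],"jaw":[0,0,0,0,0]}' 60
python3 -c "
from h import *
togo(448.8,-386.5,24,0)"
```

```text
t: 30.4
tool_pos: [0.4509, -0.3772, 0.0419]
tool_rot: [[1.0, 0.003, 0.003], [0.003, -1.0, 0.003], [0.003, -0.003, -1.0]]
force: [-0.4, -0.4, 0.2]
finger_gap: 0.0003
t 30.4 pos [ 450.9 -377.2   41.9] yaw 0.2 gap 0.3 F [-0.4 -0.4  0.2] q [32, 41, 4, 105, -5, 34, 39]
  OFFSET [ -2.1  -9.3 -17.9] TWIST [-0.18  0.16 -0.2 ]
```

```bash
python3 -m handwheel '{"offset":[[-2,-9,0],[0,0,-8],[0,0,-4],[0,0,0]],"twist":[[-0.2,0,0],[0,0,0],[0,0,0],[0,0,0]],"jaw":[0,0,0,0]}' 60
python3 -c "
from h import *
togo(448.8,-386.5,24,0)"
```

```text
t: 30.9
tool_pos: [0.4501, -0.3869, 0.0341]
tool_rot: [[1.0, 0.003, 0.006], [0.003, -1.0, -0.002], [0.006, 0.002, -1.0]]
force: [-4.6, 3.8, 6.3]
finger_gap: 0.0002
t 30.9 pos [ 450.1 -386.9   34.1] yaw 0.2 gap 0.2 F [-4.6  3.8  6.3] q [32, 42, 4, 104, -5, 33, 40]
  OFFSET [ -1.3   0.4 -10.1] TWIST [ 0.14  0.36 -0.2 ]
```

```bash
python3 -m handwheel '{"offset":[[0,1,-4],[0,0,-2]],"twist":[[0,0,0],[0,0,0]],"jaw":[0,0]}' 60
python3 -c "
from h import *
togo(448.8,-386.5,24,0)
cap('wrist','w15.png')
crop('w15.png',200,100,440,400,'w15a.png',2)"
```

```text
t: 31.15
tool_pos: [0.4504, -0.3872, 0.0333]
tool_rot: [[1.0, 0.002, 0.009], [0.002, -1.0, -0.004], [0.009, 0.004, -1.0]]
force: [-14.2, 14.6, 47.8]
finger_gap: -0.0
t 31.15 pos [ 450.4 -387.2   33.3] yaw 0.1 gap -0.0 F [-14.2  14.6  47.8] q [32, 42, 4, 104, -5, 33, 39]
  OFFSET [-1.6  0.7 -9.3] TWIST [ 0.25  0.49 -0.11]
```

View pics/w15a.png

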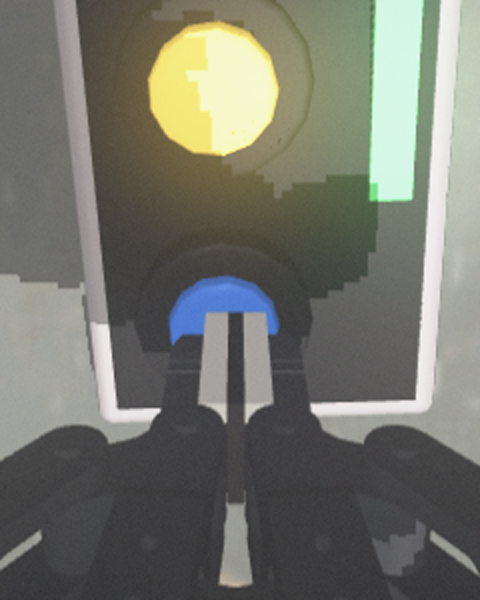

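```bash
python3 - <<'E'
from h import *
def R(n,uv,s=None):
    c,_,_,_,_=camw(n,s); p=ray(n,uv,0.02,s)[0]; return c,(p-c)/np.linalg.norm(p-c)
def tri(L):
    A=np.zeros((3,3));b=np.zeros(3)
    for c,d in L: M=np.eye(3)-np.outer(d,d);A+=M;b+=M@c
    X=np.linalg.solve(A,b); print((X*1000).round(1),[round(1000*np.linalg.norm((np.eye(3)-np.outer(d,d))@(X-c)),1) for c,d in L])
def blob(f,lo,hi,n):
    im=cv2.imread('pics/'+f);hsv=cv2.cvtColor(im,cv2.COLOR_BGR2HSV);m=cv2.inRange(hsv,lo,hi)
    N,l,st,c=cv2.connectedComponentsWithStats(m)
    for i in range(1,N):
        if st[i,4]>n: print(f,c[i].round(1),st[i].tolist())
Y=((15,60,140),(35,255,255)); Rd=((0,150,90),(6,255,255))
for f in('w14.png','w15.png','t13.png'): blob(f,*Y,30)
for f in('w13.png','t13.png'): blob(f,*Rd,30)
blob('t13.png',(105,120,80),(125,255,255),30)
s13=load('w13.png')[1];s14=load('w14.png')[1];s15=load('w15.png')[1]
tri([R('wrist',(263.5,287.5),s13),R('top',(393.5,262.5))])
tri([R('wrist',(316.5,65),s14),R('wrist',(306.5,144),s15)])
tri([R('wrist',(316.5,65),s14),R('wrist',(306.5,144),s15),R('top',(410,268.3))])
tri([R('wrist',(319,141),s14),R('top',(426.7,273.7))])
E
```

```text
w14.png [316.2  65.1] [299, 47, 35, 37, 1009]
w14.png [574.7 346.7] [521, 254, 119, 146, 8744]
w15.png [307.5 144.5] [274, 109, 75, 72, 2475]
t13.png [114.   53.5] [110, 46, 9, 15, 41]
t13.png [343.1  97.3] [325, 90, 45, 16, 162]
t13.png [376.3 120.9] [367, 106, 33, 30, 194]
t13.png [153.3 118. ] [150, 113, 7, 12, 41]
t13.png [457.  144.9] [433, 131, 50, 28, 781]
t13.png [156.1 135.6] [153, 132, 7, 9, 36]
t13.png [427.4 156.3] [403, 139, 50, 35, 586]
t13.png [572.7 192.3] [486, 149, 154, 82, 3900]
t13.png [410. 268.] [406, 264, 9, 9, 69]
w13.png [228.   48.5] [223, 44, 11, 10, 87]
w13.png [264.2 285.7] [250, 272, 29, 28, 622]
t13.png [480.9 160.8] [476, 155, 10, 11, 59]
t13.png [393.2 262.5] [389, 259, 9, 8, 57]
t13.png [437.8  84.9] [421, 77, 35, 17, 337]
t13.png [426.4 273.4] [422, 269, 10, 9, 66]
[ 443.1 -274.    33.7] [np.float64(1.5), np.float64(1.5)]
[ 446.9 -327.7   35. ] [np.float64(0.1), np.float64(0.1)]
[ 446.  -329.1   25.9] [np.float64(2.0), np.float64(0.7), np.float64(2.3)]
[ 449.  -388.8   13. ] [np.float64(0.7), np.float64(0.7)]
```

```bash
for i in 1 2 3 4 5; do python3 -m handwheel '{"offset":[[0,0,2]],"twist":[[0,0,0]],"jaw":[0]}' | egrep 'pos|force'; done
```

```text
tool_pos: [0.4501, -0.387, 0.0362]
force: [-3.3, 1.5, 4.0]
tool_pos: [0.4501, -0.387, 0.0387]
force: [-0.0, -0.2, 2.1]
tool_pos: [0.4502, -0.387, 0.0409]
force: [0.9, -0.2, -0.3]
tool_pos: [0.4503, -0.387, 0.0429]
force: [0.7, -0.5, -0.2]
tool_pos: [0.4504, -0.387, 0.0449]
force: [0.3, -0.6, 0.6]
```

```bash
python3 -m handwheel '{"offset":[[-1,0,8],[-2,35,0],[0,22,0],[0,0,0]],"twist":[[0,0,0],[0,0,0],[0,0,0],[0,0,0]],"jaw":[0,0,0,0]}' | egrep 'pos|force'
python3 -c "
from h import *
togo(447,-329,45,0)"
```

```text
tool_pos: [0.4476, -0.329, 0.0544]
force: [-0.2, 0.0, 0.3]
t 32.33 pos [ 447.6 -329.    54.4] yaw 0.1 gap 0.1 F [-0.2  0.   0.3] q [27, 38, 4, 110, -5, 31, 35]
  OFFSET [-0.6 -0.  -9.4] TWIST [ 0.31  0.62 -0.06]
```

```bash
python3 -m handwheel '{"offset":[[0,0,-10],[0,0,-6],[0,0,-3],[0,0,-1]],"twist":[[0,0,0],[0,0,0],[0,0,0],[0,0,0]],"jaw":[0,0,0,0]}' | egrep 'pos|force'; python3 -m handwheel '{"offset":[[0,0,-2]],"twist":[[0,0,0]],"jaw":[0]}' | egrep 'pos|force';
```

```text
tool_pos: [0.448, -0.3306, 0.0335]
force: [-4.8, 8.9, 33.9]
tool_pos: [0.4482, -0.3307, 0.033]
force: [-12.4, 14.0, 64.8]
```

Yellow bottomed. On to red.

```bash
python3 -m handwheel '{"offset":[[0,0,8],[0,0,12],[-2,30,0],[-1,26,0],[0,0,0]],"twist":[[0,0,0],[0,0.4,0],[0,0,0],[0,0,0],[0,0,0]],"jaw":[0,0,0,0,0]}' | egrep 'pos|force'
python3 -m handwheel '{"offset":[[0,0,-10],[0,0,-6],[0,0,-2],[0,0,-1]],"twist":[[0,0,0],[0,0,0],[0,0,0],[0,0,0]],"jaw":[0,0,0,0]}' | egrep 'pos|force'
```

```text
tool_pos: [0.445, -0.2754, 0.0547]
force: [0.9, -1.0, 0.0]
tool_pos: [0.4452, -0.2772, 0.0343]
force: [0.4, 3.5, 5.6]
```

```bash
python3 -m handwheel '{"offset":[[0,0,-2]],"twist":[[0,0,0]],"jaw":[0]}' | egrep 'pos|force'; python3 -m handwheel '{"offset":[[0,0,-1],[0,0,0]],"twist":[[0,0,0],[0,0,0]],"jaw":[0,0]}' | egrep 'pos|force'
```

```text
tool_pos: [0.4454, -0.2774, 0.0331]
force: [-8.8, 9.4, 55.7]
tool_pos: [0.4452, -0.2773, 0.0341]
force: [-1.1, 3.1, 4.5]
```

```bash
python3 -m handwheel '{"offset":[[0,0,15],[0,0,40],[2,30,30],[2,50,0],[2,50,0],[2,50,0],[2,50,0],[2,50,0]],"twist":[[0,0.5,0],[0,0,0],[0,0,4],[0,0,4],[0,0,4],[0,0,4],[0,0,4],[0,0,3]],"jaw":[0,0,0,0,0.2,0.4,0.4,0.4]}' | egrep 'pos|force'
python3 -m handwheel '{"offset":[[0,35,0],[0,0,0]],"twist":[[0,0,0],[0,0,0]],"jaw":[0.4,0.4]}' | egrep 'pos|force'
python3 -c "
from h import *
togo(458.3,49.4,40,23.5)
cap('wrist','w16.png');cap('top','t16.png')
crop('t16.png',270,130,490,300,'t16a.png',3)"
```

```text
tool_pos: [0.4564, 0.0044, 0.1227]
force: [0.2, -0.6, 0.7]
tool_pos: [0.4565, 0.0435, 0.1228]
force: [-0.0, -0.7, -0.0]
t 35.7 pos [456.5  43.5 122.8] yaw 23.1 gap 34.4 F [-0.  -0.7 -0. ] q [-14, 25, 1, 122, 1, 33, 9]
  OFFSET [  1.8   5.9 -82.8] TWIST [0.58 0.26 0.4 ]
```

View pics/w16.png

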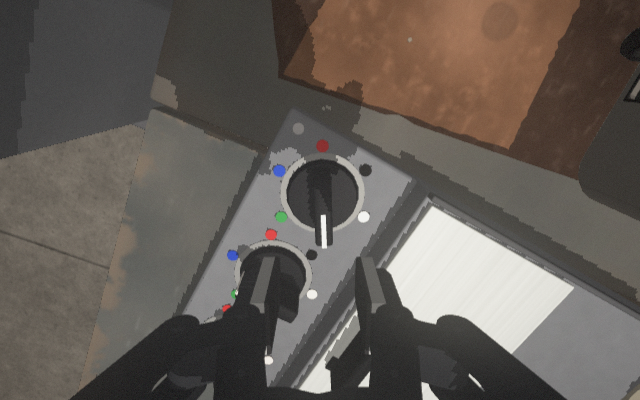

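View pics/t16a.png

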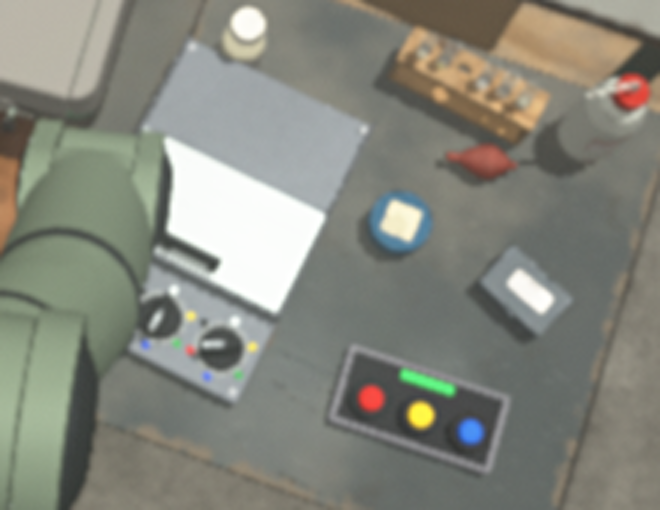

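```bash
python3 -m handwheel '{"offset":[[2,5,-20],[0,1,-32],[0,0,-26],[0,0,-2],[0,0,0]],"twist":[[0.5,0.2,0.4],[0,0,0],[0,0,0],[0,0,0],[0,0,0]],"jaw":[0.4,0.4,0.4,0.4,0.4]}' | egrep 'pos|force'
python3 -c "
from h import *
togo(458.3,49.4,39,23.5)"
```

```text
tool_pos: [0.4597, 0.0404, 0.0419]
force: [0.6, 0.1, 0.2]
t 36.42 pos [459.7  40.4  41.9] yaw 22.8 gap 34.4 F [0.6 0.1 0.2] q [-13, 34, 0, 124, 1, 22, 10]
  OFFSET [-1.4  9.  -2.9] TWIST [0.22 0.16 0.72]
```

```bash
python3 -m handwheel '{"offset":[[-1,9,-3],[0,0,0],[0,0,0],[0,0,0],[0,0,0]],"twist":[[0.2,0.1,0.5],[0,0,0],[0,0,0],[0,0,0],[0,0,0]],"jaw":[0.4,0.4,0.2,0,0]}' 40| egrep 'pos|force'
python3 -c "
from h import *
togo(458.3,49.4,39,83.5)"
```

```text
tool_pos: [0.4577, 0.0494, 0.041]
force: [2.6, 0.9, -9.4]
t 37.05 pos [457.7  49.4  41. ] yaw 23.3 gap 10.6 F [ 2.6  0.9 -9.4] q [-13, 34, 0, 124, 0, 22, 9]
  OFFSET [ 0.6  0.  -2. ] TWIST [2.000e-02 4.000e-02 6.021e+01]
```

```bash
python3 -m handwheel '{"offset":[[0,0,0],[0,0,0],[0,0,0],[0,0,0],[0,0,0],[0,0,0],[0,0,0]],"twist":[[0,0,9],[0,0,10.5],[0,0,10.5],[0,0,10.5],[0,0,10.5],[0,0,8],[0,0,0]],"jaw":[0,0,0,0,0,0,0]}' 40| egrep 'pos|force'
python3 -c "
from h import *
togo(458.3,49.4,39,83.5)"
```

```text
tool_pos: [0.4582, 0.0502, 0.041]
force: [-0.9, 1.4, -2.5]
t 37.92 pos [458.2  50.2  41. ] yaw 83.8 gap 10.2 F [-0.9  1.4 -2.5] q [-2, 35, -16, 123, 21, 25, 50]
  OFFSET [ 0.1 -0.8 -2. ] TWIST [-0.1   0.11 -0.31]
```

Release, lift, hold, and check.

```bash
python3 -m handwheel '{"offset":[[0,0,0],[0,0,0],[0,0,0],[0,0,25],[0,0,45],[0,-20,40],[10,-30,20],[0,0,0]],"twist":[[0,0,0],[0,0,0],[0,0,0],[0,0,0],[0,0,-8],[0,0,-10],[0,0,-10],[0,0,0]],"jaw":[0.2,0.4,0.4,0.4,0.4,0.4,0.4,0.4]}' 40| egrep 'pos|force'
python3 - <<'E'
from h import *
togo(458.3,49.4,39,83.5)
im,s=cap('wrist','w17.png');cap('top','t17.png');cap('scene','s17.png')
crop('t17.png',150,130,490,300,'t17a.png',2)
hsv=cv2.cvtColor(im[:,:,::-1].copy(),cv2.COLOR_BGR2HSV)
m=cv2.inRange(hsv,(0,0,150),(180,50,255))
n,l,st,c=cv2.connectedComponentsWithStats(m)
for i in range(1,n):
  if 40<st[i,4]<600:
    pts=np.argwhere(l==i)[:,::-1].astype(np.float32); r=cv2.minAreaRect(pts)
    if max(r[1])>3*min(r[1]):
      v=cv2.fitLine(pts,2,0,.01,.01).ravel(); t=(pts-v[2:])@v[:2]; A=v[2:]+v[:2]*t.min();B=v[2:]+v[:2]*t.max()
      for nm in 'LMR':
        p=w2l(ray('wrist',[A,B],.0656,s)*1000)-[-118,{'L':76,'M':0,'R':-76}[nm]]
        if np.abs(p).max()<30: print(c[i]);dial(nm,[A,B],s)
E
```

```text
tool_pos: [0.4684, -0.0006, 0.1756]
force: [0.3, 0.2, -0.3]
t 38.92 pos [468.4  -0.6 175.6] yaw 54.4 gap 34.1 F [ 0.3  0.2 -0.3] q [4, 21, -14, 117, 7, 42, 40]
  OFFSET [ -10.1   50.  -136.6] TWIST [-0.21  0.17 29.09]
[389.81609195 136.95019157]
L [[19.0, 9.9], [-12.3, 26.8]] cw rad 3.637
[373.77248677 163.84656085]
L [[-0.2, 1.1], [26.4, -0.6]] cw rad 0.066
[266.42307692 181.5       ]
M [[-23.2, 0.8], [-0.1, 0.5]] cw rad 0.012
[197.62809917 227.66942149]
R [[-0.1, 0.3], [-12.0, 20.7]] cw rad 4.186
```

View pics/w17.png

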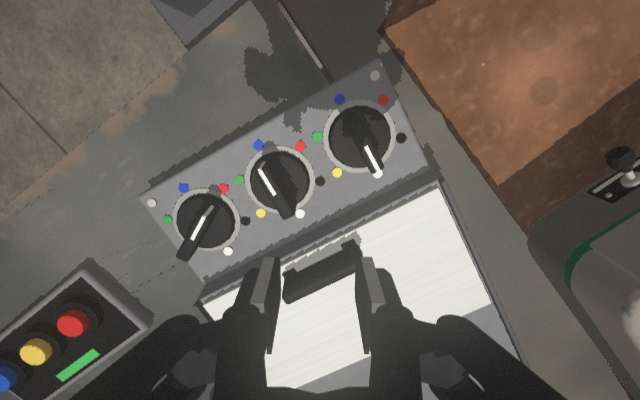

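View pics/t17a.png

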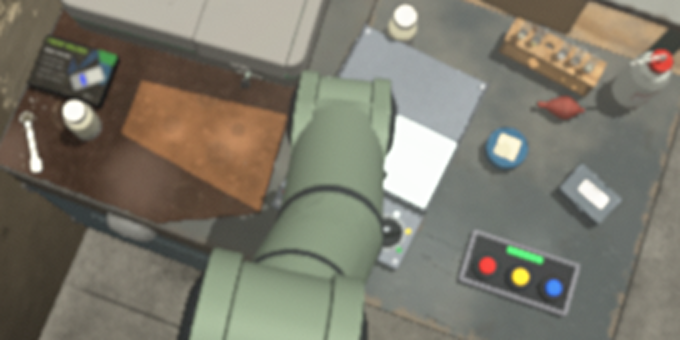

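```bash
python3 - <<'E'
from h import *
for f,z,L in (('w4.png',.0546,None),('w17.png',.0546,None),('w12.png',.0546,None)):
    im,s=load(f); hsv=cv2.cvtColor(im,cv2.COLOR_BGR2HSV); m=cv2.inRange(hsv,(0,0,140),(180,40,255))
    N,l,st,c=cv2.connectedComponentsWithStats(m); i=1+np.argmax(st[1:,4]); pts=np.argwhere(l==i)[:,::-1]
    p=w2l(ray('wrist',pts,z,s)*1000); 
    print(f,[(y,round(np.percentile(p[np.abs(p[:,1]-y)<4,0],1),1)) for y in (20,45,60,80,95) if (np.abs(p[:,1]-y)<4).sum()>20])
E
```

```text
w4.png [(20, np.float64(-60.1)), (45, np.float64(-60.0)), (60, np.float64(-60.6)), (80, np.float64(-60.5)), (95, np.float64(-60.5))]
w17.png [(20, np.float64(-59.2)), (45, np.float64(-58.8)), (60, np.float64(-58.4)), (80, np.float64(-58.3)), (95, np.float64(-58.3))]
w12.png [(20, np.float64(57.0)), (45, np.float64(57.4)), (60, np.float64(57.4)), (80, np.float64(57.5)), (95, np.float64(57.4))]
```

```bash
python3 -c "
from workcell import ctrl
print(ctrl.close_job())"
```

```text
the job is handed in; nothing more can be done
None
```

I did every step in the order you set and handed the job in at about 39 s robot time. There is no verdict yet.

**What I did**
- **Dials and cover:** I set the three dials to the code, then slid the cover fully back to its stop.
- **Tiles:** I found two tiles, red-brown and sand-yellow. Both went into the well, and the cover was then shut to its stop.
- **Keys and left dial:** I pressed blue, yellow and red, each to the bottom of its travel. Last, I turned the left dial back to white.

**What the checks showed**

| Check | Reading | Target |
|---|---|---|
| Dials at the code (left / middle / right) | about 0.97–1.02 / 3.13–3.15 / 4.21 rad | 1.047 / 3.142 / 4.189 rad |
| Cover opened by | about 118 mm | over 105 mm |
| Cover edge after shutting, compared with the start | about 1–2 mm off | within 6 mm |
| Tiles in the well (locker frame) | about (-3, -48) and (1, 45) mm | inside ±56, ±105 mm |
| Left dial at the end | 0.07 rad by camera, about -0.03 rad by arm angles | within 0.14 rad |

- **Bench and bystanders:** no tile was left on the bench in the pictures. The tin, the box and both white-capped bottles looked unmoved; I checked them by eye only.
- **Keypad:** all keys looked up.

**Checks that disagreed**
- **Key height:** the camera put the key tops at about 24–35 mm, but contact showed them at about 40 mm. I went by the contact force.
- **Left dial:** the camera reading at the end is less certain, because the stripe merged with the white dot in the picture.
- **Red tile:** the gripper came down about 8 mm off its target, so the tile may have shifted slightly when gripped. It was held securely.

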